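Put the brush away, then mirror the board's port into the inspection camera

TASK

The ports of the board clamped under the inspection camera have just been brushed clean. Put the brush away, lying flat in the open top drawer; then take the inspection mirror by its handle and hold the middle of its glass straight below the lens at the height of the open port nearest you, angled so that the camera, which looks straight down, sees square into that port. Do not touch the camera stand or the board, leave everything else where it is, and finish while still holding the mirror steady there.

Things in the scene. Friction and masses are not known exactly. Their poses are not given: they have to be found in the camera images.
- brush_middle (a point): Middle of the cleaning brush, a small wooden-handled craft brush lying flat on the bench in front of the ports: 121 mm long, 7 mm thick and wide; this point is 3.5 mm above its underside. Its y axis runs along the brush (bristles at the -y end, about away from the robot), z up. 12 g.
- drawer_floor (a point): Middle of the top drawer's inner floor, 70 mm above the bench; -x is the way it pulls out, y along its width, z up. Tray inside: 52 mm either way in x, 79 in y, walls 28 high, 6 thick; front panel 38 above this floor, 21 thick, with a knob. The unit, fixed, grey, 150 deep x 200 wide x 120 high, two drawers, turned to the worker, rises 50 above this floor and covers the back of the tray.
- drawer_unit_drawer0 (a joint): How far the top drawer is pulled out, m (0 shut, at most 0.0936). The part of the tray that is open from above runs from x = -0.052 to x = joint - 0.059 in the frame of drawer_floor. It slides with about 1 N of friction.
- mirror_handle (a point): Middle of the inspection mirror's handle, half-way up (7 mm above the bench): a black rubbery bar 108 mm long, 14 x 14 mm in section, lying on the bench. Its x axis runs along the handle towards the mirror head, z up out of the bench as it lies. A thin steel stem leads from the handle to the head. 105 g in all, balanced about 20 mm from here towards the head.
- mirror_face (a point): Middle of the mirror glass, 145 mm from the handle's middle along its x axis and 15 mm above it (the stem is cranked), on a plate 50 mm (along the handle) x 42 mm x 3 mm. Its z axis stands out of the reflecting side; x is parallel to the handle's x.
- mirror_head (a joint): Twist of the mirror head on its stem about the handle's x axis, rad: at 0 the glass faces the handle's z; positive turns it towards the handle's +y. A stiff friction swivel (0.04 N m): it stays as it is unless the head is pushed.
- lens (a point): Front glass of the inspection camera, a small black box camera with a 31 mm lens barrel, 249 mm above the bench and looking straight down, carried by a boom from a pole behind it. The body is 42 mm square and reaches up to 334 mm.
- port (a point): Mouth of the open port, 60 mm above the bench: the one of the four ports in the row along the board's edge that is nearest the robot, with a wide dark mouth. It looks horizontally along the stand's -y. Its axes are the stand's.
- sight (a point): Point straight below the lens and level with the port, straight in front of its mouth (37 mm away), 60 mm above the bench: where the middle of the glass belongs. Its z axis is the way the glass must face there, half-way between up to the lens and across to the port (45 degrees from each); x is parallel to the board's edge with the ports (about away from the robot).
- stand: Camera stand with the board, one fixed thing. Origin on the bench below the lens; x about away from the robot, y to the left, from the port into the board, z up. In mm: base plate 10 high, x -22 to 178, y 51 to 209; board at height 56 to 66 on four pillars, x -12 to 96, y 37 to 219; pole at (146, 85), 325 high; boom at height 300 from pole to camera.
- microscope: Stereo microscope on a boom, fixed equipment at the right; its parts come down to 130 mm above the bench (the height of this point) and reach up to 350 mm, 130 mm from this point towards the robot and 100 mm to either side. Keep the arm clear of it.
- inspection_mirror: The whole inspection mirror; origin under the middle of its handle.
- solder_spool: solder spool, 48 mm across, 33 high, standing on its flange. Leave alone.
- flux_vial: small vial with a cap, 22 mm across, 50 high. Leave alone.
- screw_dish: open round metal dish, 54 mm across, 31 high. Leave alone.
- usb_meter: plug-in USB meter, 70 x 30 x 12 mm. Leave alone.
- tweezers: steel tweezers, 113 x 11 x 8 mm. Leave alone.
- paste_cup: small plastic cup, 30 mm across, 34 high. Leave alone.
- brush: The whole brush; origin under its middle.

How it is judged:
On the way, in this order (a step that is already met when the one before it is completed fails the run):
1. the brush lies flat in the open top drawer, let go (x of brush_middle in the frame of drawer_floor between -0.049 and 0.049 m and y of brush_middle in the frame of drawer_floor between -0.03 and 0.03 m and z of brush_middle in the frame of drawer_floor between -0.002 and 0.02 m and angle between brush_middle's own y axis and vertical above 1.4 rad and contact force between the fingers and brush below 0.05 N and linear speed of brush below 0.03 m/s), for 0.2 s.
2. then the mirror is lifted by the robot (height (world z) of mirror_handle above 0.03 m and contact force between the fingers and inspection_mirror above 1 N), for 0.1 s.
At the end, for the whole second after the job is handed in: Brush flat on the top drawer's floor (its middle within 49 mm along the pull, 30 mm across of the tray's middle). Mirror held still, clear of the stand: middle of the glass within 10 mm below the lens and 10 mm of the port's height, facing within 0.12 rad of half-way between lens and port (x of brush_middle in the frame of drawer_floor between -0.049 and 0.049 m and y of brush_middle in the frame of drawer_floor between -0.03 and 0.03 m and z of brush_middle in the frame of drawer_floor between -0.002 and 0.02 m and angle between brush_middle's own y axis and vertical above 1.4 rad and horizontal distance between mirror_face and lens below 0.01 m and z of mirror_face in the frame of lens between -0.199 and -0.179 m and angle between the z axis of mirror_face and the z axis of sight, either way round below 0.12 rad and z of port in the frame of mirror_face above 0.01 m and contact force between the fingers and inspection_mirror above 2 N and contact force between inspection_mirror and stand below 0.2 N and linear speed of inspection_mirror below 0.01 m/s and angular speed of inspection_mirror below 0.05 rad/s); the arm keeps its last pose, push and grip.
It fails at once if the mirror, the brush or the robot pushes against the camera stand or the board (more than 3 N) (contact force between any of inspection_mirror, brush, the fingers, the arm and stand above 3 N).
It fails at once if the open drawer is pushed in (to less than 50 mm) (value of joint drawer_unit_drawer0 below 0.05 m).
It fails at once if something else on the bench is moved by more than 30 mm (distance of any of solder_spool, flux_vial, screw_dish, usb_meter, tweezers, paste_cup from where it was at the start of the episode above 0.03 m).
It also fails if it takes over 54 s, if anything falls off the work surface, if the arm or the gripper's body presses on something with over 40 N, if the wrist force passes 120 N, or if a joint passes its speed limit or range.

ROBOT

A 6-joint arm with a two-finger parallel gripper is mounted at the origin on a cart in front of the work surface, level with it; the furniture and walls round the work are solid. World frame = base frame: x ahead of the robot, y to its left, z up, the work surface at z = 0. Lengths are in m, angles in rad, forces in N, time in s.
With the tool pointing down it reaches from about 0.3 to 0.825 m from the base axis. Payload 5.4 kg.
Tool frame: the origin (TCP) lies midway between the tips of the shut fingers; the grasp point (between the pads) lies 19 mm behind it; z points along the fingers, y is the line along which they close (so a half turn about z gives the same grasp; the last joint's range is limited). The gripper opens to 92 mm and grips with 3 to 60 N. Pads are 20 mm wide; open, the fingers measure 128 mm over their backs; the gripper's body (75 mm by 189 mm) begins 69 mm behind the grasp point.
Start: joints at [1.09, 0.158, 1.597, -0, 1.386, -0.21], TCP at [0.154, 0.554, 0.215] pointing down, gripper open.
Joint ranges: [-2.91, 2.91], [-0.94, 2.29], [0.18, 2.7], [-1.29, 4.43], [0.17, 2.64], [-3, 3]. Speed limits (rad/s): [2.57, 2.57, 3.14, 3.14, 3.14, 3.14].

INTERFACE

Orientations are given as a 3x3 rotation matrix whose columns are the frame's x, y, z axes.
In Python, from bench import ctrl gives the robot as it stands.
- The arm moves only by the tool move_arm, never from a script. Its arguments are lists of equal length, an entry for each row: "jaw": the finger opening in cm, from 0 to 9.19; "xyz": the shift along the tool's x, y, z in cm, a list of three; "spin": the turn about the tool's z in rad. A call has 1 to 10 rows; each row shifts and turns the commanded pose from where the row before left it, along the tool's axes as they then stand; what a row does not reach is not made up. A row lasts 1/10 s, in which the tool goes at most 50 mm and 8.59 degrees, less where a joint would pass 70% of its speed; a pose out of reach is approached as far as the arm can. A call is refused whole if a number of a shift passes 5 or a number of a turn 0.15, either way. A call with a gripper value outside its range is refused whole. The fingers move at their own pace and stop on an object; the grip force is fixed at half the most. Time passes only in rows, so rows that do not move let the fingers close. It gives the time, the measured TCP pose, the force, the opening and the grip force at its end, in the units of the state.
- ctrl.read_state(): the state, without advancing time (a new reading comes with each control period).
- ctrl.snapshot(name): name is "scene" or "top" or "wrist"; returns a dict with "img" (384x512x3 uint8, red, green, blue), "fx", "fy", "cx", "cy" (pixels), "camera_from_world" (4x4, takes a point from world to camera coordinates). Camera axes: x right, y up, looking along -z (the intrinsics and any distortion apply to the point x, -y, -z); pixel columns grow to the right and rows downward; lengths in m; the calibration is good to about 2 mm. A picture is of the moment at which its call begins. There is no depth.
- ctrl.sign_off(): hands the job in; it is judged then, once.
The state is a dict: "clock": time; "q": joint angles; "qd": joint speeds; "tau": joint torques, N m; "position": TCP position; "tool_rot": TCP orientation; "contact_force": force on the tool from outside, world axes, zero at the start; "ft_torque": the same for the moment, N m; "finger_gap": finger opening in m; "gripper_force": force on a finger pad.
Only numpy, scipy, OpenCV 4.12 (cv2) and the standard library are available. Lean on these libraries where they do the work, as an engineer would, in place of code of your own. Each camera call takes 0.05 s, during which the arm holds its last target. There are 200 camera calls.

## Working session

There is one attempt and no reset: what is moved stays moved. The work goes in short steps, Python scripts to look and compute and a tool call to move; the robot and the scene stay as the last step left them, time stands still between calls to the robot, and variables do not carry over. Pictures are saved under pics/ and viewed, at most 10 in all, crops included, and the job is handed in when it is done.

Besides the shell and the picture viewer there is one more tool, called after "Request:" by a JSON object that holds its "op" and its "data", one argument or row to a line. move_arm: Moves the arm, as the interface text tells. Its arguments: {"type":"object","properties":{"jaw":{"type":"array","items":{"type":"number"}},"xyz":{"type":"array","items":{"type":"array","items":{"type":"number"}}},"spin":{"type":"array","items":{"type":"number"}}},"required":["jaw","xyz","spin"]}

```bash
mkdir -p pics; cat > h.py <<'E'
import numpy as np, cv2
from bench import ctrl
def snap(n,f=None):
    s=ctrl.snapshot(n)
    if f: cv2.imwrite('pics/'+f,s['img'][:,:,::-1])
    np.savez('last_%s.npz'%n,**{k:np.array(v) for k,v in s.items()})
    return s
def load(n): return dict(np.load('last_%s.npz'%n))
def ray(s,u,v):
    T=np.array(s['camera_from_world']);R=T[:3,:3];c=-R.T@T[:3,3]
    d=R.T@np.array([(u-s['cx'])/s['fx'],-(v-s['cy'])/s['fy'],-1.]);return c,d
def pt(s,u,v,z):
    c,d=ray(s,u,v);return c+d*(z-c[2])/d[2]
def px(s,p):
    T=np.array(s['camera_from_world']);q=T[:3,:3]@np.array(p)+T[:3,3]
    return s['cx']+s['fx']*q[0]/-q[2], s['cy']-s['fy']*q[1]/-q[2]
E
python3 - <<'E'
from h import *
np.set_printoptions(precision=3,suppress=True)
st=ctrl.read_state();print(st)
for n in("top","scene"):
    s=snap(n,n+'0.png');print(n,s.keys(),s['fx'],s['cx'],s['cy']);T=np.array(s['camera_from_world']);print(T,-T[:3,:3].T@T[:3,3])
E
```

```text
{'clock': 0.0, 'q': array([ 1.09 ,  0.159,  1.598, -0.   ,  1.386, -0.21 ]), 'qd': array([-0.001,  0.002,  0.   , -0.001,  0.001,  0.   ]), 'tau': array([  0.001, -38.557, -32.211,   0.07 ,   0.038,  -0.   ]), 'position': array([0.154, 0.553, 0.214]), 'tool_rot': array([[-0.964,  0.268, -0.001],
       [ 0.268,  0.964, -0.002],
       [ 0.   , -0.002, -1.   ]]), 'contact_force': array([-0.855, -0.44 ,  1.09 ]), 'ft_torque': array([ 0.007,  0.019, -0.017]), 'gripper_force': 0.0, 'finger_gap': 0.0920892412671669}
top dict_keys(['img', 'fx', 'fy', 'cx', 'cy', 'camera_from_world']) 403.8444893568012 259.63158209208257 191.54971415096458
[[-0.026 -0.999 -0.024 -0.043]
 [ 0.982 -0.03   0.186 -0.593]
 [-0.187 -0.019  0.982 -1.237]
 [ 0.     0.     0.     1.   ]] [ 0.35  -0.084  1.325]
scene dict_keys(['img', 'fx', 'fy', 'cx', 'cy', 'camera_from_world']) 356.12283825958235 255.73617345328776 185.3764277200099
[[-0.867 -0.498  0.014  0.449]
 [ 0.334 -0.561  0.758 -0.34 ]
 [-0.37   0.662  0.652 -0.961]
 [ 0.     0.     0.     1.   ]] [0.147 0.668 0.879]
```

View pics/top0.png

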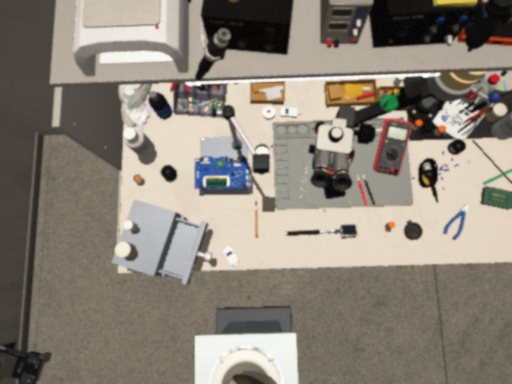

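View pics/scene0.png

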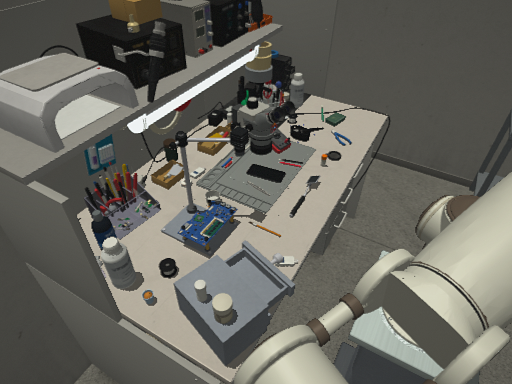

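```bash
python3 - <<'E'
from h import *
np.set_printoptions(precision=3,suppress=True)
t=load('top');s=load('scene')
for p in([0,0,0],[.154,.554,.215],[.4,0,0]): print(p,px(t,p),px(s,p))
for nm,u,v,z in [('brush a',256,203,.0035),('brush b',256,237,.0035),('mir handle L',288,233,.007),('handle R',322,233,.007),('head',348,231,.022),('lens box top',261,158,.334),('board bl',195,194,.066),('board br',251,188,.066),('board tl',197,160,.066),('drawer unit tl',137,202,.12),('unit bl',115,257,.12),('unit r',177,214,.12),('unit rb',155,275,.12),('front r',209,223,.108),('front b',186,282,.108)]:
    print(nm,pt(t,u,v,z))
top=t['img'];cv2.imwrite('pics/c1.png',cv2.resize(top[120:290,105:375],None,fx=2.96,fy=2.96,interpolation=cv2.INTER_CUBIC)[:,:,::-1])
E
```

```text
[0, 0, 0] (np.float64(245.53321397882155), np.float64(385.0454349850561)) (np.float64(421.94462386566715), np.float64(311.4813635569614))
[0.154, 0.554, 0.215] (np.float64(29.926368552989146), np.float64(350.0419949481485)) (np.float64(285.1205271689621), np.float64(489.5987056087715))
[0.4, 0, 0] (np.float64(243.1545146495144), np.float64(253.12341724861523)) (np.float64(288.38194259424097), np.float64(251.81445715704945))
brush a [ 0.563 -0.046  0.004]
brush b [ 0.451 -0.043  0.004]
mir handle L [ 0.461 -0.148  0.007]
handle R [ 0.458 -0.258  0.007]
head [ 0.46  -0.339  0.022]
lens box top [ 0.625 -0.071  0.334]
board bl [0.588 0.146 0.066]
board br [ 0.602 -0.033  0.066]
board tl [0.699 0.14  0.066]
drawer unit tl [0.558 0.313 0.12 ]
unit bl [0.394 0.374 0.12 ]
unit r [0.518 0.19  0.12 ]
unit rb [0.339 0.253 0.12 ]
front r [0.489 0.095 0.108]
front b [0.316 0.164 0.108]
```

View pics/c1.png

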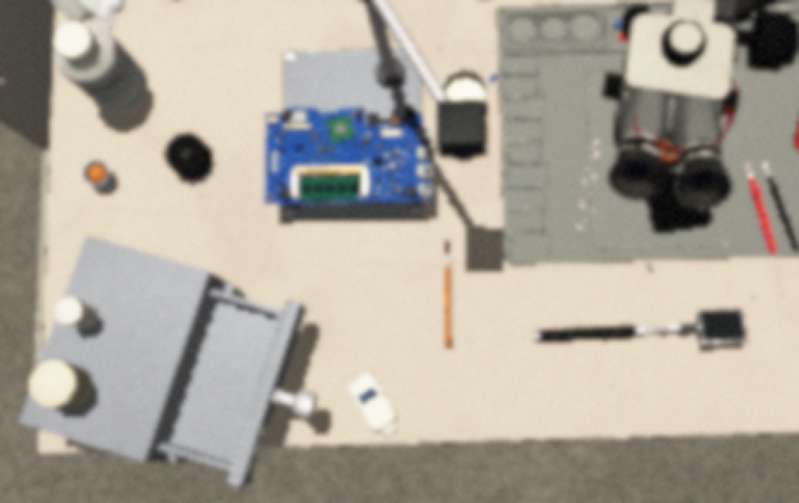

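Request:
{"op": "move_arm", "data": {
  "jaw": [9,9,9,9,9,9,9,9,9,9],
  "xyz": [
    [0,0,-3],
    [0,0,-3],
    [-2,-3.5,0],
    [-2,-3.5,0],
    [-2,-3.5,0],
    [-2,-3.5,0],
    [-2,-3.5,0],
    [-2,-3.5,0],
    [-2,-3.5,0],
    [-2,-3.5,0]
  ],
  "spin": [-0.12,-0.12,0,0,0,0,0,0,0,0]
}}

```text
clock: 1.1
position: [0.3053, 0.2677, 0.2742]
tool_rot: [[-1.0, 0.03, -0.0], [0.03, 1.0, -0.0], [0.0, -0.0, -1.0]]
contact_force: [1.1, 0.4, 1.2]
finger_gap: 0.09
gripper_force: 0.0
```

Request:
{"op": "move_arm", "data": {
  "jaw": [9,9,9,9,9,9,9,7,5,4],
  "xyz": [
    [-2,-3.5,0],
    [-2,-3.5,0],
    [-2,-3.5,0],
    [-2,-3.5,0],
    [-2,-3.5,0],
    [-2,-3.5,0],
    [-2,-3.5,0],
    [-2,-3.5,0],
    [-1,-2.5,0],
    [0,0,0]
  ],
  "spin": [0,0,0,0,0,0,0,0,0,0]
}}

```text
clock: 2.1
position: [0.466, -0.0434, 0.2738]
tool_rot: [[-0.999, 0.035, -0.001], [0.035, 0.999, -0.0], [0.001, -0.0, -1.0]]
contact_force: [0.8, 0.2, 0.4]
finger_gap: 0.0679
gripper_force: 0.0
```

```bash
python3 - <<'E'
from h import *
np.set_printoptions(precision=3,suppress=True)
s=snap('wrist','w1.png');T=np.array(s['camera_from_world']);print(T,-T[:3,:3].T@T[:3,3]);print(ctrl.read_state()['position'])
s=snap('top')
E
```

```text
[[ 0.034  0.999 -0.     0.027]
 [-0.956  0.033 -0.293  0.498]
 [-0.293  0.01   0.956 -0.311]
 [ 0.     0.     0.     1.   ]] [ 0.384 -0.04   0.443]
[ 0.466 -0.042  0.274]
```

View pics/w1.png

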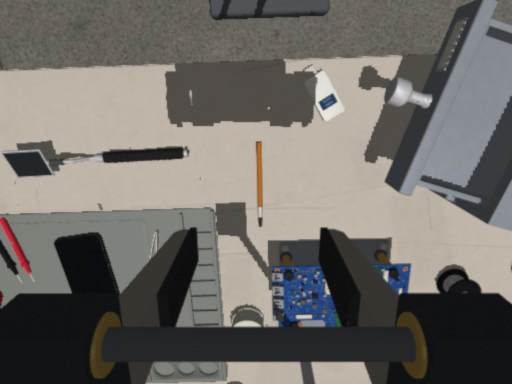

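```bash
python3 - <<'E'
from h import *
np.set_printoptions(precision=4,suppress=True)
s=load('wrist')
for nm,u,v,z in [('brush a',259.5,142,.0035),('brush b',261,226,.0035),('h L',187,153,.007),('h R',104,156,.007),('board corner',273,265,.066),('board r corner',410,265,.066),('usb port front',276,291,.06),('white',247,318,.334),('base plate l',268,241,.01),('base plate r',391,238,.01),('front panel top r',480,2,.108),('front panel top l',410,190,.108),('front inner',418,178,.108),('tray wall end l',478,199,.098)]:
    print(nm,pt(s,u,v,z))
h=cv2.cvtColor(s['img'],cv2.COLOR_RGB2HSV)
m=((h[...,1]>130)&(h[...,0]<22)&(h[...,2]>90)).astype('u1');m[240:]=0
n,l,st,c=cv2.connectedComponentsWithStats(m);i=1+st[1:,4].argmax();print(st[i],c[i])
E
```

```text
brush a [ 0.451  -0.0407  0.0035]
brush b [ 0.5713 -0.0426  0.0035]
h L [ 0.4618 -0.1373  0.007 ]
h R [ 0.462 -0.248  0.007]
board corner [ 0.5988 -0.0286  0.066 ]
board r corner [0.6048 0.1458 0.066 ]
usb port front [ 0.6412 -0.0253  0.06  ]
white [ 0.4689 -0.0473  0.334 ]
base plate l [ 0.592  -0.0333  0.01  ]
base plate r [0.5933 0.142  0.01  ]
front panel top r [0.3161 0.1616 0.108 ]
front panel top l [0.4911 0.1163 0.108 ]
front inner [0.4783 0.1233 0.108 ]
tray wall end l [0.5072 0.1963 0.098 ]
[257 142   5  65 258] [258.9302 173.8915]
```

Request:
{"op": "move_arm", "data": {
  "jaw": [4,4,4,4,4,4,4,4,4,4],
  "xyz": [
    [-1.7,0.1,3],
    [-1.7,0.1,4],
    [0,0,4],
    [0,0,4],
    [0,0,4],
    [0,0,3],
    [0,0,2],
    [0,0,1],
    [0,0,0.5],
    [0,0,0.5]
  ],
  "spin": [0,0,0,0,0,0,0,0,0,0]
}}

```text
clock: 3.2
position: [0.5005, -0.0396, 0.0154]
tool_rot: [[-1.0, 0.03, 0.002], [0.03, 1.0, -0.001], [-0.002, -0.0, -1.0]]
contact_force: [-0.1, -0.6, -1.0]
finger_gap: 0.0401
gripper_force: 0.0
```

Request:
{"op": "move_arm", "data": {
  "jaw": [4,4,2,0,0,0,0,0],
  "xyz": [
    [0,0,0.8],
    [0,0,0.2],
    [0,0,0],
    [0,0,0],
    [0,0,0],
    [0,0,0],
    [0,0,0],
    [0,0,0]
  ],
  "spin": [0,0,0,0,0,0,0,0]
}}

```text
clock: 4.0
position: [0.4999, -0.04, 0.0048]
tool_rot: [[-1.0, 0.031, 0.0], [0.031, 1.0, -0.0], [-0.0, -0.0, -1.0]]
contact_force: [-0.2, 0.1, 2.1]
finger_gap: 0.0059
gripper_force: 30.0
```

Request:
{"op": "move_arm", "data": {
  "jaw": [2,2,2,0,0,0,0,0],
  "xyz": [
    [0,0,0],
    [0,0,0.3],
    [0,0,0.05],
    [0,0,0],
    [0,0,0],
    [0,0,0],
    [0,0,-1],
    [0,0,-3]
  ],
  "spin": [0,0,0,0,0,0,0,0]
}}

```text
clock: 4.8
position: [0.4972, -0.0391, 0.0396]
tool_rot: [[-1.0, 0.031, -0.006], [0.031, 1.0, 0.002], [0.006, 0.002, -1.0]]
contact_force: [0.9, -0.1, 0.7]
finger_gap: 0.0066
gripper_force: 30.0
```

Request:
{"op": "move_arm", "data": {
  "jaw": [0,0,0,0,0,0,0,0],
  "xyz": [
    [4,0,-4],
    [4,0,-4],
    [4,0,-4],
    [0,0,-4],
    [0,0,-4],
    [0,0,0],
    [0,0,0],
    [0,0,0]
  ],
  "spin": [0,0,0,0,0,0,0,0]
}}

```text
clock: 5.6
position: [0.393, -0.0363, 0.2261]
tool_rot: [[-1.0, 0.031, -0.002], [0.031, 1.0, 0.001], [0.002, 0.001, -1.0]]
contact_force: [0.4, 0.7, 0.5]
finger_gap: 0.0066
gripper_force: 30.0
```

```bash
python3 - <<'E'
from h import *
s=snap('wrist','w2.png');print(ctrl.read_state()['position'])
s=snap('top')
E
```

```text
[ 0.39283751 -0.03624556  0.22574127]
```

View pics/w2.png

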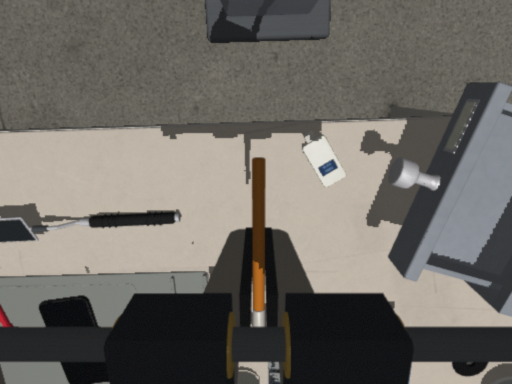

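```bash
python3 - <<'E'
from h import *
np.set_printoptions(precision=4,suppress=True)
t=load('top')
for nm,x,y,z in [('panel out up',302,303,.108),('panel out lo',240,487,.108),('panel in up',285,300,.108),('panel in lo',228,477,.108),('unit up',208,275,.12),('unit lo',148,460,.12),('unit back up',88,237,.12),('unit back lo',22,422,.12),('wall up unit',213,290,.098),('wall up pan',272,308,.098),('wall lo unit',165,450,.098),('wall lo pan',232,470,.098),('knob',303,405,.09)]:
    print(nm,pt(t,105+x/2.96,120+y/2.96,z)[:2])
top=t['img'];a=cv2.resize(top[180:290,105:225],None,fx=5,fy=5,interpolation=cv2.INTER_CUBIC)[:,:,::-1]
cv2.imwrite('pics/c2.png',a)
E
```

```text
panel out up [0.4911 0.1012]
panel out lo [0.3087 0.1634]
panel in up [0.4947 0.1186]
panel in lo [0.3188 0.1756]
unit up [0.5212 0.1956]
unit lo [0.3376 0.253 ]
unit back up [0.5643 0.3203]
unit back lo [0.3781 0.3808]
wall up unit [0.5085 0.1952]
wall up pan [0.488  0.1338]
wall lo unit [0.3468 0.2421]
wall lo pan [0.3253 0.1737]
knob [0.3884 0.103 ]
```

View pics/c2.png

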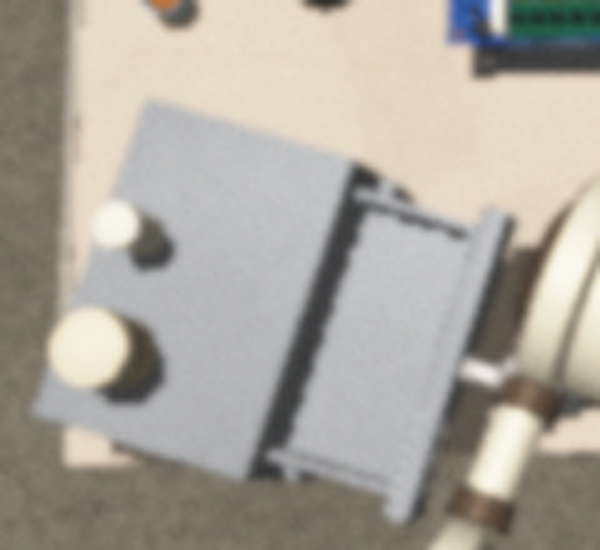

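Request:
{"op": "move_arm", "data": {
  "jaw": [0,0,0,0,0,0,0,0,0,0],
  "xyz": [
    [0,0,0],
    [0,0,0],
    [0.9,3.7,0],
    [0.9,3.7,0],
    [0.9,3.7,0],
    [0.9,3.7,0],
    [0.9,3.7,0],
    [0.8,3.5,0],
    [0,0,3],
    [0,0,0]
  ],
  "spin": [0.136,0.136,0,0,0,0,0,0,0,0]
}}

```text
clock: 6.7
position: [0.4053, 0.1894, 0.1926]
tool_rot: [[-0.955, 0.296, -0.01], [0.296, 0.955, -0.002], [0.009, -0.005, -1.0]]
contact_force: [-1.1, -1.0, -0.4]
finger_gap: 0.007
gripper_force: 30.0
```

```bash
python3 - <<'E'
from h import *
s=snap('wrist','w3.png');st=ctrl.read_state();print(st['position'],st['tool_rot'])
E
```

```text
[0.40646441 0.18900231 0.19453725] [[-0.95475595  0.29731489 -0.00670226]
 [ 0.29732979  0.95477392 -0.00132466]
 [ 0.0060053  -0.00325751 -0.99997666]]
```

View pics/w3.png

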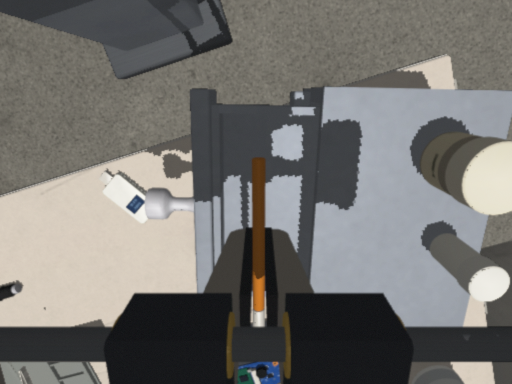

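Request:
{"op": "move_arm", "data": {
  "jaw": [0,0,0,0,0,0,0,0],
  "xyz": [
    [0,0,3],
    [0,0,3],
    [0,0,2.5],
    [0,0,1.5],
    [0,0,1],
    [0,0,0.6],
    [0,0,0.2],
    [0,0,0]
  ],
  "spin": [0,0,0,0,0,0,0,0]
}}

```text
clock: 7.55
position: [0.4092, 0.1891, 0.0798]
tool_rot: [[-0.954, 0.298, 0.001], [0.298, 0.954, 0.0], [-0.001, 0.0, -1.0]]
contact_force: [0.6, 0.5, -0.8]
finger_gap: 0.0067
gripper_force: 30.0
```

Request:
{"op": "move_arm", "data": {
  "jaw": [0,0,0,0,1.5,2.2,2.5,2.5],
  "xyz": [
    [0,0,0.2],
    [0,0,0.2],
    [0,0,0],
    [0,0,0],
    [0,0,0],
    [0,0,0],
    [0,0,0],
    [0,0,0]
  ],
  "spin": [0,0,0,0,0,0,0,0]
}}

```text
clock: 8.35
position: [0.4087, 0.1892, 0.0752]
tool_rot: [[-0.955, 0.298, 0.0], [0.298, 0.955, -0.0], [-0.0, 0.0, -1.0]]
contact_force: [0.4, -0.5, 0.5]
finger_gap: 0.0248
gripper_force: 0.0
```

Request:
{"op": "move_arm", "data": {
  "jaw": [2.5,2.5,3,3,3,3,3,3,3,3],
  "xyz": [
    [0,0,-2],
    [0,0,-4],
    [0,0,-4],
    [0,0,-4],
    [0,0,-3],
    [-0.85,-3.7,0],
    [-0.85,-3.7,0],
    [-0.85,-3.7,0],
    [-0.85,-3.7,0],
    [-0.85,-3.7,0]
  ],
  "spin": [0,0,0,0,0,0,0,0,0,0]
}}

```text
clock: 9.35
position: [0.3937, -0.0015, 0.2453]
tool_rot: [[-0.955, 0.298, 0.001], [0.298, 0.955, -0.0], [-0.001, -0.0, -1.0]]
contact_force: [1.2, -0.1, -0.3]
finger_gap: 0.0302
gripper_force: 0.0
```

Request:
{"op": "move_arm", "data": {
  "jaw": [3,3,3,3,3,3,3],
  "xyz": [
    [-0.85,-3.7,0],
    [-0.85,-3.7,0],
    [-0.85,-3.7,0],
    [-0.85,-3.7,0],
    [0,0,0],
    [0,0,0],
    [0,0,0]
  ],
  "spin": [0,0,0,0,-0.145,-0.145,0]
}}

```text
clock: 10.05
position: [0.3823, -0.1518, 0.2451]
tool_rot: [[-1.0, 0.013, -0.0], [0.013, 1.0, 0.0], [0.0, 0.0, -1.0]]
contact_force: [-0.1, 0.3, -0.1]
finger_gap: 0.03
gripper_force: 0.0
```

```bash
python3 - <<'E'
from h import *
s=snap('wrist','w4.png');st=ctrl.read_state();print(st['position'],st['tool_rot'])
t=snap('top')
c=t['img'][195:290,130:225]
cv2.imwrite('pics/c4.png',np.hstack([s['img'],cv2.resize(c,(384,384),interpolation=cv2.INTER_CUBIC)])[:,:800,::-1])
E
```

```text
[ 0.38235182 -0.15157177  0.24513804] [[-9.99869822e-01  1.61348980e-02 -5.64132596e-05]
 [ 1.61348919e-02  9.99869819e-01  1.05600921e-04]
 [ 5.81097757e-05  1.04676952e-04 -9.99999993e-01]]
```

View pics/c4.png

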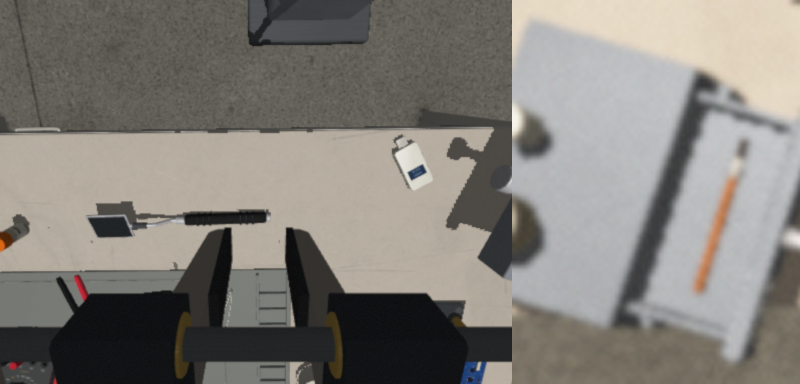

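```bash
cat > tw.py <<'E'
from h import *
from scipy.optimize import least_squares
def fit(s,box,hbox=None):
    x0,y0,x1,y1=box
    g=s['img'].mean(2);m=np.zeros(g.shape,'u1');m[y0:y1,x0:x1]=(g[y0:y1,x0:x1]<110)
    m=cv2.morphologyEx(m,cv2.MORPH_OPEN,np.ones((5,5),'u1'))
    cs=max(cv2.findContours(m,0,2)[0],key=cv2.contourArea)
    for e in np.linspace(1,8,30):
        q=cv2.approxPolyDP(cv2.convexHull(cs),e,True)
        if len(q)==4:break
    return q[:,0,:]
E
python3 - <<'E'
from tw import *
np.set_printoptions(precision=4,suppress=True)
s=load('wrist');print(fit(s,(75,208,140,245)).tolist())
im=s['img'][195:255,70:280];cv2.imwrite('pics/c5.png',cv2.resize(im,None,fx=3.8,fy=3.8,interpolation=cv2.INTER_CUBIC)[:,:,::-1])
t=load('top')
for u,v in[(313,184),(340,190),(353,180)]:print(pt(t,u,v,.35),pt(t,u,v,.2))
E
```

```text
[[129, 236], [97, 236], [90, 218], [123, 217]]
[ 0.5502 -0.1971  0.35  ] [ 0.5811 -0.2145  0.2   ]
[ 0.5332 -0.2622  0.35  ] [ 0.5614 -0.2897  0.2   ]
[ 0.5572 -0.2956  0.35  ] [ 0.5891 -0.3281  0.2   ]
```

View pics/c5.png

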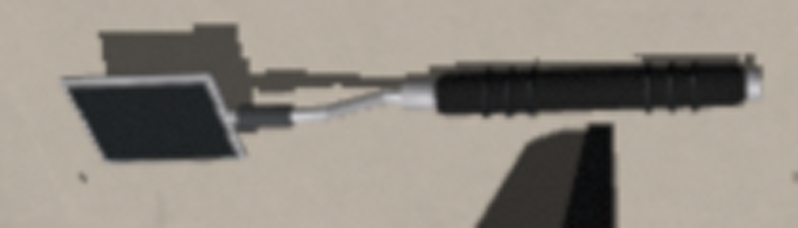

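```bash
cat >> tw.py <<'E'
def solve(s,c,hl,hr,zh=.007,th0=.4):
    """corners NL,NR,FR,FL (near/far from handle +y: near=-y), handle head end, tail end at mid-height top"""
    A=pt(s,*hl,zh+.005);B=pt(s,*hr,zh+.005);ang=np.arctan2(*(A-B)[1::-1]);mid=(A+B)/2
    sg=[(1,-1),(-1,-1),(-1,1),(1,1)]
    def model(p):
        x=np.array([np.cos(p[1]),np.sin(p[1]),0]);y=np.array([-x[1],x[0],0]);z=np.array([0,0,1.])
        F=np.array([p[2],p[3],p[4]]);yp=np.cos(p[0])*y-np.sin(p[0])*z
        return F,[F+a*.025*x+b*.021*yp for a,b in sg]
    f=lambda p:np.concatenate([(np.array([px(s,q) for q in model(p)[1]])-c).ravel(),[(p[4]-zh-.015)/.003]])
    x=np.array([np.cos(ang),np.sin(ang)]);F0=mid[:2]+.145*x
    r=least_squares(f,[th0,ang,*F0,zh+.015],x_scale=[1,1,.1,.1,.1])
    return mid,ang,np.linalg.norm(A-B),F0,r
E
python3 - <<'E'
from tw import *
np.set_printoptions(precision=4,suppress=True)
s=load('wrist');c=np.array([(86.6,215.5),(124.7,214.7),(134.5,236.3),(97.6,237.1)])
for t0 in(.4,-.4,1.):
    m,a,L,F0,r=solve(s,c,(184.5,218.2),(266.8,217.1),th0=t0);print(m,np.degrees(a),L,F0,r.x,r.fun)
E
```

```text
[ 0.4597 -0.1945  0.012 ] -89.92035620665627 0.10694485513447514 [ 0.4599 -0.3395] [ 0.4467 -1.5589  0.4662 -0.3409  0.0206] [-1.1482  0.0245  0.97   -0.1124  0.4572  0.0484 -0.2679  0.1069 -0.4715]
[ 0.4597 -0.1945  0.012 ] -89.92035620665627 0.10694485513447514 [ 0.4599 -0.3395] [ 0.4467 -1.5589  0.4662 -0.3409  0.0206] [-1.1482  0.0245  0.97   -0.1124  0.4572  0.0484 -0.2679  0.1069 -0.4715]
[ 0.4597 -0.1945  0.012 ] -89.92035620665627 0.10694485513447514 [ 0.4599 -0.3395] [ 0.4467 -1.5589  0.4662 -0.3409  0.0206] [-1.1482  0.0245  0.97   -0.1124  0.4572  0.0484 -0.2679  0.1069 -0.4715]
```

Request:
{"op": "move_arm", "data": {
  "jaw": [3,3,3,3,3,3,3,3,3,3],
  "xyz": [
    [0,0,0],
    [0,0,0],
    [0,0,0],
    [0,0,0],
    [0,0,0],
    [0,0,0],
    [0,0,0],
    [0,0,0],
    [0,0,0],
    [0,0,0]
  ],
  "spin": [0.14,0.14,0.14,0.14,0.14,0.14,0.14,0.14,0.14,0.14]
}}

```text
clock: 11.15
position: [0.3825, -0.1511, 0.2452]
tool_rot: [[-0.149, 0.989, 0.0], [0.989, 0.149, -0.0], [-0.0, 0.0, -1.0]]
contact_force: [-1.0, 0.5, -0.6]
finger_gap: 0.0298
gripper_force: 0.0
```

Request:
{"op": "move_arm", "data": {
  "jaw": [3,3,3,3,3,3,3,3,3,3],
  "xyz": [
    [0,0,0],
    [-0.4,4,2],
    [-0.4,3.8,3],
    [0,0,4],
    [0,0,4],
    [0,0,3],
    [0,0,2],
    [0,0,1],
    [0,0,0],
    [0,0,0]
  ],
  "spin": [0.14,0.015,0,0,0,0,0,0,0,0]
}}

```text
clock: 12.15
position: [0.4613, -0.159, 0.0562]
tool_rot: [[-0.002, 1.0, 0.001], [1.0, 0.002, -0.001], [-0.001, 0.001, -1.0]]
contact_force: [0.1, 0.2, 0.2]
finger_gap: 0.0296
gripper_force: 0.0
```

Request:
{"op": "move_arm", "data": {
  "jaw": [3,3,3,3,3,1,1,1,1,1],
  "xyz": [
    [0,0,2.5],
    [0,0,1.5],
    [0,0,0.9],
    [0,0,0.4],
    [0,0,0],
    [0,0,0],
    [0,0,0],
    [0,0,0],
    [0,0,-0.5],
    [0,0,-1]
  ],
  "spin": [0,0,0,0,0,0,0,0,0,0]
}}

```text
clock: 13.15
position: [0.4596, -0.1581, 0.0169]
tool_rot: [[-0.003, 1.0, -0.002], [1.0, 0.003, 0.001], [0.001, -0.002, -1.0]]
contact_force: [-0.7, 0.1, -0.5]
finger_gap: 0.0137
gripper_force: 30.0
```

Request:
{"op": "move_arm", "data": {
  "jaw": [1,1,1,1,1,1,1,1,1,1],
  "xyz": [
    [0,0,-2],
    [2.5,-1,-1],
    [2.5,-1,0],
    [2.5,-1,0],
    [2.5,0,0],
    [0,0,1],
    [0,0,2],
    [0,0,1],
    [0,0,0.4],
    [0,0,0]
  ],
  "spin": [0,0,0,0,0,0,0,0,0,0]
}}

```text
clock: 14.15
position: [0.4303, -0.0592, 0.0034]
tool_rot: [[-0.003, 1.0, -0.001], [1.0, 0.003, 0.0], [0.0, -0.001, -1.0]]
contact_force: [0.5, -0.3, -1.1]
finger_gap: 0.0134
gripper_force: 30.0
```

Request:
{"op": "move_arm", "data": {
  "jaw": [1,3,3,3,3,3,3,3,3,3],
  "xyz": [
    [0,0,0],
    [0,0,0],
    [0,0,-1],
    [0,0,-4],
    [0,0,-5],
    [0,0,-5],
    [0,0,-3],
    [0,0,0],
    [0,0,0],
    [0,0,0]
  ],
  "spin": [0,0,0,0,0,0,0,0,0,0]
}}

```text
clock: 15.15
position: [0.4292, -0.0584, 0.1818]
tool_rot: [[-0.003, 1.0, -0.002], [1.0, 0.003, 0.001], [0.001, -0.002, -1.0]]
contact_force: [-0.1, 0.0, -1.1]
finger_gap: 0.0301
gripper_force: 0.0
```

```bash
python3 - <<'E'
from h import *
s=snap('wrist','w5.png');st=ctrl.read_state();print(st['position'],st['tool_rot'])
t=snap('top')
E
```

```text
[ 0.4290361  -0.05829764  0.18151756] [[-0.00298603  0.99999081 -0.00307504]
 [ 0.9999947   0.00299001  0.0012908 ]
 [ 0.00129999 -0.00307117 -0.99999444]]
```

View pics/w5.png

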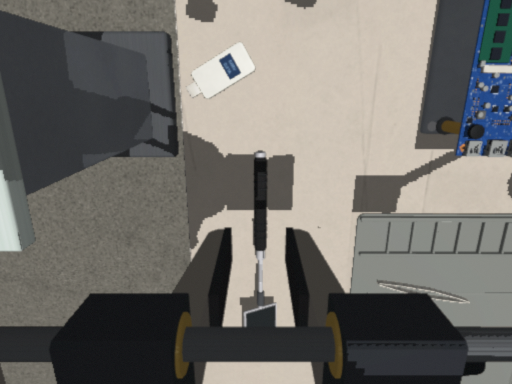

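```bash
cat > bd.py <<'E'
from h import *
def from_png(n,f):
    s=load(n);s['img']=cv2.imread('pics/'+f)[:,:,::-1];return s
def blue(s,z=.066):
    h=cv2.cvtColor(np.ascontiguousarray(s['img']),cv2.COLOR_RGB2HSV)
    m=((h[...,0]>100)&(h[...,0]<125)&(h[...,1]>130)&(h[...,2]>50)).astype('u1')
    m=cv2.morphologyEx(m,cv2.MORPH_CLOSE,np.ones((5,5),'u1'))
    n,l,st,c=cv2.connectedComponentsWithStats(m);i=1+st[1:,4].argmax()
    v,u=np.nonzero(l==i);P=np.array([pt(s,a,b,z)[:2] for a,b in zip(u,v)])
    return P,st[i]
E
python3 - <<'E'
from bd import *
np.set_printoptions(precision=4,suppress=True)
t=load('top')
P,st=blue(t);r=cv2.minAreaRect((P*1000).astype('f4'));print('top',st,r,cv2.boxPoints(r).tolist())
s=load('wrist');P,st=blue(s);print('w5',st)
# front edge: for bins in y take min x ; port edge: for bins in x take min y
def edge(P,a,b,lo,hi):
    X=[];
    for c in np.arange(lo,hi,.004):
        k=P[(P[:,a]>c)&(P[:,a]<c+.004)]
        if len(k)>3:X.append((c+.002,np.percentile(k[:,b],1)))
    X=np.array(X);return X
e=edge(P,1,0,P[:,1].min(),P[:,1].max());print(e.T);print(np.polyfit(e[2:,0],e[2:,1],1))
e=edge(P,0,1,P[:,0].min(),P[:,0].max());print(e.T)
sc=load('scene')
for p in((.61,-.068,.249),(.61,-.068,.334),(.6,-.03,.066)):print(px(sc,p),px(t,p))
g=sc['img'][100:175:3,205:280:3].mean(2).astype(int);print(g)
g=t['img'][140:182:2,240:284:2].mean(2).astype(int);print(g)
E
```

```text
top [196 157  51  32 808] ((656.8658447265625, 62.31974411010742), (161.73004150390625, 101.8456039428711), 89.63178253173828) [[605.4243774414062, -18.216346740722656], [707.2678833007812, -18.870864868164062], [708.3073120117188, 142.8558349609375], [606.4638061523438, 143.51034545898438]]
w5 [ 456    0   56  155 3041]
[[-0.0259 -0.0219 -0.0179 -0.0139 -0.0099 -0.0059 -0.0019  0.0021  0.0061
   0.0101  0.0141  0.0181  0.0221  0.0261  0.0301  0.0341  0.0381  0.0421
   0.0461  0.0501  0.0541  0.0581  0.0621  0.0661  0.0701  0.0741  0.0781
   0.0821  0.0861  0.0901]
 [ 0.601   0.6009  0.6011  0.6013  0.6012  0.6014  0.6017  0.6011  0.6012
   0.6012  0.6013  0.6015  0.6014  0.6014  0.6015  0.6014  0.6014  0.6016
   0.6013  0.6013  0.6013  0.6013  0.6014  0.6015  0.6015  0.6015  0.6015
   0.6016  0.6017  0.6016]]
[0.0028 0.6013]
[[ 0.6028  0.6068  0.6108  0.6148  0.6188  0.6228  0.6268  0.6308  0.6348
   0.6388  0.6428  0.6468]
 [-0.0271 -0.027  -0.0149 -0.0149 -0.0151 -0.027  -0.0184 -0.0148 -0.0148
  -0.0148 -0.0199 -0.0165]]
(np.float64(241.3274557520694), np.float64(155.394369981223
[... 4207 characters left out ...]
7  66  68  64  76 184 208 176
  156 150 154 155]
 [104 101 105  99  62 123 140  54  45  46  43  41  41  39  74 185 209 177
  150 142 146 145]
 [125 111 110 173 133  94 124  44  20  18  15  18  18  19  74 188 210 171
  153 151 150 152]
 [122 127 113 175 144  86 159 108  87  61  30  30  58 101 138 198 209 167
  138 149 151 151]
 [123 113 110 125 118  97 169 201 196 184 148 147 174 200 206 210 209 174
  137 136 139 145]
 [107 103 111 177 166 133 115 192 212 214 210 207 208 210 211 210 209 180
  143 140 143 144]
 [110 105 106 177 157 129  93 152 211 213 211 210 211 211 210 209 211 168
  140 148 152 150]
 [104 104 107 121 119 103  86 103 182 211 211 210 210 210 210 211 210 173
  147 151 151 152]]
```

```bash
python3 - <<'E'
from h import *
np.set_printoptions(precision=3,suppress=True)
t=load('top')
f=lambda x,y,z:pt(t,105+x/2.96,120+y/2.96,z)
print('spool',f(190,157,.033),'vial',f(96,173,.05),'bottle top',f(75,40,.15),'bottle low end',f(110,85,.1),f(60,60,.15),'rear',f(300,60,.01))
print('unit edge',f(88,237,.12),f(208,275,.12))
# wrist w5 : handle now
s=load('wrist');print('handle',pt(s,259.5,158,.012),pt(s,259.5,249,.012),'bench edge',pt(s,187,200,0))
from scipy import ndimage
# unit edge in top via brightness profile across e1 direction at z=.12
for fr in(.2,.4,.6,.8):
    P=np.array([.5212,.1956])*(1-fr)+np.array([.5643,.3203])*fr;pr=[]
    for d in np.arange(-.02,.021,.002):
        q=P+d*np.array([.954,-.299]);u,v=px(t,[*q,.12]);pr.append(int(ndimage.map_coordinates(t['img'].mean(2),[[v],[u]],order=1)[0]))
    print(pr)
E
```

```text
spool [0.667 0.238 0.033] vial [0.648 0.337 0.05 ] bottle top [0.767 0.33  0.15 ] bottle low end [0.733 0.309 0.1  ] [0.746 0.345 0.15 ] rear [0.783 0.118 0.01 ]
unit edge [0.564 0.32  0.12 ] [0.521 0.196 0.12 ]
handle [ 0.431 -0.043  0.012] [ 0.432 -0.147  0.012] bench edge [ 0.351 -0.093  0.   ]
[192, 192, 192, 193, 193, 191, 190, 192, 192, 192, 193, 196, 201, 207, 211, 213, 213, 214, 214, 214, 215]
[193, 193, 192, 193, 191, 191, 191, 192, 192, 192, 193, 198, 203, 208, 212, 214, 215, 214, 214, 214, 215]
[191, 191, 192, 191, 191, 191, 190, 189, 189, 190, 191, 197, 203, 209, 213, 214, 214, 214, 215, 215, 216]
[187, 186, 186, 187, 185, 185, 185, 185, 185, 187, 191, 195, 204, 210, 214, 215, 214, 215, 216, 216, 217]
```

Request:
{"op": "move_arm", "data": {
  "jaw": [3,3,3,3,3,3,3,3,3,3],
  "xyz": [
    [-3.6,0.1,0],
    [-3.6,0.1,0],
    [0,0,0],
    [0,0,0],
    [0,0,0],
    [0,0,0],
    [0,0,0],
    [0,0,0],
    [0,0,0],
    [0,0,0]
  ],
  "spin": [0.14,0.14,0.14,0.14,0.14,0.14,0.14,0.14,0.14,0.14]
}}

```text
clock: 16.25
position: [0.4266, -0.1301, 0.1817]
tool_rot: [[0.986, 0.167, -0.002], [0.167, -0.986, 0.002], [-0.002, -0.002, -1.0]]
contact_force: [0.3, 0.2, 0.3]
finger_gap: 0.0296
gripper_force: 0.0
```

Request:
{"op": "move_arm", "data": {
  "jaw": [3,3,3,3,3,3,3,3,3,3],
  "xyz": [
    [0,0,0],
    [0,0,0],
    [0,0,0],
    [0,0,0],
    [0,0,0],
    [0,0,0],
    [0,0,0],
    [0,0,0],
    [0,0,0],
    [0,0,0]
  ],
  "spin": [0.14,0.14,0.14,0.14,0.14,0.14,0.14,0.14,0.14,0.14]
}}

```text
clock: 17.25
position: [0.4266, -0.1301, 0.1818]
tool_rot: [[0.332, -0.943, -0.002], [-0.943, -0.332, 0.002], [-0.002, 0.002, -1.0]]
contact_force: [-0.8, -0.6, -0.9]
finger_gap: 0.0298
gripper_force: 0.0
```

Request:
{"op": "move_arm", "data": {
  "jaw": [3,3,3,3,3,3,3],
  "xyz": [
    [0,0,0],
    [0,0,0],
    [0,0,0],
    [0,0,3],
    [0,0,3],
    [0,0,0],
    [0,0,0]
  ],
  "spin": [0.14,0.14,0.06,0,0,0,0]
}}

```text
clock: 17.95
position: [0.4267, -0.1301, 0.1226]
tool_rot: [[0.005, -1.0, -0.002], [-1.0, -0.005, 0.001], [-0.001, 0.002, -1.0]]
contact_force: [-0.7, 0.2, 1.7]
finger_gap: 0.03
gripper_force: 0.0
```

```bash
python3 - <<'E'
from h import *
np.set_printoptions(precision=4,suppress=True,linewidth=200)
st=ctrl.read_state();print(st['position'],st['tool_rot'],st['q'])
s=snap('wrist','w6.png');t=snap('top')
print([px(s,p) for p in [(.4315,-.041,.007),(.4315,-.095,.014),(.4315,-.149,.007),(.432,-.24,.022)]])
g=s['img'].mean(2).astype(int)
u,v=map(int,px(s,(.432,-.24,.022)));print(u,v);print(g[max(0,v-80):v+80:8,max(0,u-80):u+80:6])
E
```

```text
[ 0.4267 -0.1301  0.1226] [[ 0.0046 -1.     -0.0022]
 [-1.     -0.0046  0.0014]
 [-0.0014  0.0022 -1.    ]] [-0.5681 -0.0869  2.0391 -0.      1.1919  2.5689]
[(np.float64(253.62600763925477), np.float64(273.6196463382475)), (np.float64(253.5900380773221), np.float64(225.04799412601534)), (np.float64(253.7323861288698), np.float64(164.8528171908373)), (np.float64(252.96361130720598), np.float64(50.796212546921))]
252 50
[[203 203 204 204 201 202 202 203 203 203 202 204 202 203 202 204 203 202 201 203 206 202 203 202 202 204 202]
 [204 201 202 202 202 204 204 201 203 201 200 200 201 201 201 202 203 203 203 203 205 201 202 203 202 202 203]
 [203 202 203 203 204 203 203 204 204 198 166 128  85  55  46  43  44  57 194 208 204 202 202 205 204 202 202]
 [204 203 204 205 203 204 204 203 202 195  43  43  43  43  42  42  43  67  88 204 205 205 203 205 204 204 203]
 [203 204 204 204 204 205 203 204 203 197  43  43  44  43  43  44  43  70  88 204 202 203 202 205 204 203 201]
 [203 205 205 204 204 206 201 204 203 204  44  44  43  43  42  43  42  70  87 203 203 200 203 205 204 203 202]
 [203 204 2
[... 510 characters left out ...]
 200 203 204 205 205 203 202 202]
 [202 203 204 205 206 205 205 206 203 205 204 202 200 123  74 140 202 204 205 203 202 205 205 203 202 203 204]
 [204 205 205 204 202 204 205 205 206 203 206 204 203  84  66 139 203 205 203 204 204 206 205 202 203 202 203]
 [204 204 205 204 205 205 204 203 204 203 205 203 205  85  64 199 204 202 203 201 204 203 206 203 201 202 199]
 [203 202 205 205 204 206 205 203 202 204 205 203 205 139  82 196 205 204 202 202 202 205 205 205 203 204 171]
 [203 205 203 203 203 205 205 202 206 204 205 203 205 181  93 197 204 205 205 206 205 204 206 205 204 144  87]
 [203 204 204 204 204 206 206 204 206 203 205 203 201 173  91 203 205 205 204 205 205 202 198  93  89  87  88]]
```

```bash
cat > th.py <<'E'
from h import *
from scipy.optimize import least_squares
def quad(s,box,thr=60):
    x0,y0,x1,y1=box;g=cv2.resize(np.ascontiguousarray(s['img'][y0:y1,x0:x1]).mean(2).astype('f4'),None,fx=4,fy=4,interpolation=cv2.INTER_CUBIC)
    m=cv2.morphologyEx((g<thr).astype('u1'),cv2.MORPH_OPEN,np.ones((25,25),'u1'))
    c=cv2.convexHull(max(cv2.findContours(m,0,2)[0],key=cv2.contourArea))
    q=min((cv2.approxPolyDP(c,e,True) for e in np.linspace(2,30,60)),key=lambda q:abs(len(q)-4))[:,0,:]
    return (q+.5)/4-.5+np.array([x0,y0])
def fit(s,q,z,head,th0=.5,free_z=False):
    """head: yaw of handle x; order corners by (x along h, y left)"""
    h=np.array([np.cos(head),np.sin(head),0]);l=np.array([-h[1],h[0],0])
    W=np.array([pt(s,*c,z) for c in q]);W0=W-W.mean(0)
    sg=np.c_[np.sign(W0@h),np.sign(W0@l)]
    def f(p):
        th,a,X,Y,e=p[:5];x=np.array([np.cos(a),np.sin(a),0]);y=np.array([-x[1],x[0],0]);yp=np.cos(th)*y-np.sin(th)*np.array([0,0,1])
        P=[np.array([X,Y,z])+i*(.025-e)*x+j*(.021-e)*yp for i,j in sg]
        return np.r_[(np.array([px(s,c) for c in P])-q).ravel(),(e-.0015)/.0005]
    return least_squares(f,[th0,head,*W.mean(0)[:2],.0015],x_scale=[1,1,.1,.1,.01]),sg
E
python3 - <<'E'
from th import *
np.set_printoptions(precision=4,suppress=True,linewidth=200)
s=load('wrist')
q=quad(s,(205,0,300,100));print(q.tolist())
for z in(.02,.022,.024):
  for t0 in(.3,1.):
    r,sg=fit(s,q,z,-1.57,t0);print(z,r.x,r.fun)
g=s['img'].mean(2).astype(int);print(g[170:250:10,225:285:2])
E
```

```text
[[273.875, 14.125], [272.875, 79.625], [231.125, 79.875], [229.375, 18.125]]
0.02 [ 0.4802 -1.5697  0.4334 -0.2415  0.0024] [ 0.1056 -0.8438  0.0317  0.5687 -0.3463  0.6272  0.1844 -0.2025  1.8251]
0.02 [ 0.4802 -1.5697  0.4334 -0.2415  0.0024] [ 0.1056 -0.8438  0.0317  0.5687 -0.3463  0.6272  0.1844 -0.2025  1.8251]
0.022 [ 0.482  -1.5698  0.4334 -0.2413  0.0025] [ 0.1129 -0.9231  0.0294  0.6491 -0.351   0.7001  0.1834 -0.2599  2.057 ]
0.022 [ 0.482  -1.5698  0.4334 -0.2413  0.0025] [ 0.1129 -0.9231  0.0294  0.6491 -0.351   0.7001  0.1834 -0.2599  2.057 ]
0.024 [ 0.4838 -1.5699  0.4334 -0.2411  0.0026] [ 0.12   -1.0017  0.0273  0.7291 -0.3556  0.7726  0.1823 -0.3172  2.291 ]
0.024 [ 0.4838 -1.5699  0.4334 -0.2411  0.0026] [ 0.12   -1.0017  0.0273  0.7291 -0.3556  0.7726  0.1823 -0.3172  2.291 ]
[[ 87  87  87  89  87  87  94 198 205 204 139  36  19  17  17  18  17  16  56  88  89  88  88  88  88  88  87  88  89  88]
 [ 87  87  89  87  87  88  94 198 204 203 162  34  18  17  17  17  18  18  57  87  87  87  88  87  88  89  88  87  88  86]
 [ 86  87  87  88  88  88  88  88  88  87  74  33  18  18  18  19  17  17  52  87  88  88  88  87  86  86  88  88  88  88]
 [ 88  87  87  89 106 196 203 202 201 201 167  13  16  17  17  15  18  18  53  88  87  88  88  88  88  88  88  88  86  88]
 [202 202 201 202 201 203 205 201 205 205 173  40  35  22  19  20  20  18  69 199 204 205 203 202 204 203 204 202 201 204]
 [202 203 201 204 202 201 201 202 203 205 181  47  38  38  40  40  37  30  68 197 204 204 204 205 206 205 206 206 204 205]
 [ 20  19  18 124 202 202 203 201 203 205 181  46  38  39  40  41  38  30 125 202 205 203 205 205 205 205 204 204 205 205]
 [ 19  19  19  99 200 204 205 205 203 202 177  41  38  39  40  38  36  30 124 205 205 205 203 203 203 203 203 205 206 204]]
```

Request:
{"op": "move_arm", "data": {
  "jaw": [3,3,3,3,3,3,3,3,1,1],
  "xyz": [
    [0,-0.5,2],
    [0,0,3],
    [0,0,3],
    [0,0,2],
    [0,0,1.3],
    [0,0,0.6],
    [0,0,0.1],
    [0,0,0],
    [0,0,0],
    [0,0,0]
  ],
  "spin": [0,0,0,0,0,0,0,0,0,0]
}}

```text
clock: 19.05
position: [0.4329, -0.1309, 0.004]
tool_rot: [[0.005, -1.0, 0.001], [-1.0, -0.005, -0.001], [0.001, -0.001, -1.0]]
contact_force: [-1.0, -0.5, 1.4]
finger_gap: 0.0161
gripper_force: 0.5
```

Request:
{"op": "move_arm", "data": {
  "jaw": [1,1,1,1,1,1,1,1,1,1],
  "xyz": [
    [0,0,0],
    [0,0,0],
    [0,0,-1],
    [0,0,-3],
    [0,0,-4],
    [0,0,-4],
    [0,0,-4],
    [0,0,0],
    [0,0,0],
    [0,0,0]
  ],
  "spin": [0,0,0,0,0,0,0,0,0,0]
}}

```text
clock: 20.05
position: [0.4313, -0.1298, 0.1616]
tool_rot: [[0.005, -1.0, -0.003], [-1.0, -0.005, 0.002], [-0.002, 0.003, -1.0]]
contact_force: [0.0, -0.5, -1.2]
finger_gap: 0.0144
gripper_force: 30.0
```

```bash
python3 - <<'E'
from th import *
np.set_printoptions(precision=4,suppress=True,linewidth=200)
st=ctrl.read_state();p=st['position'];print(p,st['finger_gap'],st['gripper_force'],st['q'][5])
s=snap('wrist','w7.png')
q=quad(s,(190,0,320,130));print(q.tolist())
r,sg=fit(s,q,p[2]+.019,-1.57);print(r.x,r.fun, r.x[2:4]-p[:2])
g=s['img'].mean(2).astype(int);print(g[0:150:10,190:330:5])
E
```

```text
[ 0.4313 -0.1298  0.1616] 0.014385041987308429 29.982092678546906 2.575105466805131
[[298.875, -0.375], [296.625, 75.875], [218.875, 77.375], [216.125, -0.375]]
[-0.0029 -1.56    0.4331 -0.2319  0.0072] [-6.8637 -8.0996 -6.6136  9.3818  6.9255  8.2766  6.5706 -7.7357 11.3527] [ 0.0018 -0.1021]
[[214 214 214 214 213 117  45  47  45  45  45  46  46  46  46  45  46  47  46  45  46  46  94 197 212 212 212 212]
 [212 212 215 214 212 151  46  46  46  45  46  46  46  45  45  45  46  46  47  46  46  44 130 190 212 213 213 214]
 [213 212 210 212 215 185  45  46  46  46  46  45  46  46  46  47  46  47  46  46  45  46 149 181  92  92 214 214]
 [214 213 212 213 213 194  46  46  46  46  46  45  47  44  46  46  45  46  46  46  46  47 166 159  93  93 211 215]
 [213 213 215 215 214 205  45  47  46  46  46  46  46  44  47  45  45  45  45  47  45  47 188 151  93  94 214 212]
 [212 213 214 214 212 196  45  46  46  46  46  46  47  46  45  46  44  47  46  47  46  47 216 115  93  98 213 212]
 [211 215 213 215 216 198  46  45  45  46  45  46  46  47  46  45  45  47  45  45  46  46 219 101  91  99 213 210]

[... 220 characters left out ...]
 212 212]
 [215 216 214 213 215 214 215 215 214 213 215 214 160 162 150 163 210 213 213 213 109  93 215 214 211 213 211 213]
 [213 215 213 213 212 214 214 215 215 214 215 213  75  94  94  64 211 210 214 213 182 147 212 214 211 212 213 211]
 [214 213 215 215 215 213 214 212 212 214 214 215  76  95  90  62 214 213 212 212 185 209 215 214 215 213 214 188]
 [214 215 215 216 213 212 217 215 215 213 213 213  79  93  86  62 214 215 215 216  93 212 215 215 146  93  93  93]
 [215 215 214 212 216 186  93  93  93  92  92 172  84  91  85  65 108  93  92  93  93  93  94  93  93  92  93  91]
 [214 215 216 213 214 185  92  93  93  92  92  94  92 214 199  93  92  92  92  94  94  93  92  92  93  92  92  93]]
```

```bash
cat > th2.py <<'E'
from h import *
from scipy.optimize import least_squares
def meas(s,st,e=.0024,pr=False,g_off=.1103):
    g=s['img'].mean(2);p=st['position'];R=st['tool_rot'];hd=np.arctan2(R[1,0],R[0,0])
    L=[];Rr=[];B=[]
    uc=int(px(s,p+R@np.array([g_off,0,-.0195]))[0])
    def cross(a):  # first crossing of 80 from inside out
        i=np.argmax(a>72);return i-1+(72-a[i-1])/(a[i]-a[i-1])
    r0=np.argmax(g[30:,uc]>72)+30
    for v in range(3,r0-6): L.append((v,uc-cross(g[v,uc::-1])));Rr.append((v,uc+cross(g[v,uc:])))
    L=np.array(L);Rr=np.array(Rr)
    for u in range(int(L[-1,1])+6,int(Rr[-1,1])-6): B.append((u,30+cross(g[30:,u])))
    B=np.array(B)
    def rob(A):
        c=np.polyfit(*A.T,1);k=abs(A[:,1]-np.polyval(c,A[:,0]));return np.polyfit(*A[k<=np.percentile(k,80)+.05].T,1)
    l,r,b=rob(L),rob(Rr),rob(B)
    def inter(l): # u=l0 v+l1 ; v=b0 u+b1
        v=(b[0]*l[1]+b[1])/(1-b[0]*l[0]);return np.array([l[0]*v+l[1],v])
    obs=np.r_[inter(l),inter(r),np.polyval(l,5),np.polyval(r,5)]
    z=p[2]+.0195
    def f(q):
        th,a,X,Y=q;x=np.array([np.cos(a),np.sin(a),0]);y=np.array([-x[1],x[0],0]);yp=np.cos(th)*y-np.sin(th)*np.array([0,0,1.])
        F=np.array([X,Y,z]);c={}
        P={(i,j):np.array(px(s,F+i*(.025-e)*x+j*(.021-e)*yp)) for i in(-1,1) for j in(-1,1)}
        s_=sorted((-1,1),key=lambda j:P[-1,j][0])
        o=[*P[-1,s_[0]],*P[-1,s_[1]]]
        for j in s_:
            A,C=P[-1,j],P[1,j];o.append(A[0]+(C[0]-A[0])*(5-A[1])/(C[1]-A[1]))
        return np.array(o)-obs
    F0=p+R@np.array([g_off,0,0])
    out=[least_squares(f,[t0,hd,*F0[:2]],x_scale=[1,1,.1,.1]) for t0 in(.3,.7,1.1)]
    o=min(out,key=lambda o:o.cost)
    if pr: print(obs,o.fun)
    off=R.T@(np.array([o.x[2],o.x[3],z])-p)
    return o.x[0],o.x[1]-hd,o.x[2:],off
E
python3 - <<'E'
from th2 import *
np.set_printoptions(precision=4,suppress=True,linewidth=200)
s=load('wrist')
for e in(.0015,.002,.0025,.003):print(e,meas(s,ctrl.read_state(),e,True))
E
```

```text
[218.5565  77.6626 297.136   76.2915 215.8177 299.355 ] [-0.1087  0.1005 -0.0081 -0.0848  0.0977  0.0118]
0.0015 (np.float64(0.5336515920865273), np.float64(0.0017546682756963694), array([ 0.4342, -0.241 ]), array([ 0.1112, -0.0025, -0.0197]))
[218.5565  77.6626 297.136   76.2915 215.8177 299.355 ] [-0.0813  0.0559  0.0172 -0.0465  0.0737 -0.0137]
0.002 (np.float64(0.48729373507577955), np.float64(0.0025496742190946886), array([ 0.4341, -0.2405]), array([ 0.1107, -0.0024, -0.0197]))
[218.5565  77.6626 297.136   76.2915 215.8177 299.355 ] [-0.0509  0.0075  0.0449 -0.0037  0.0476 -0.042 ]
0.0025 (np.float64(0.4335477425740759), np.float64(0.0034248783989114795), array([ 0.434, -0.24 ]), array([ 0.1102, -0.0023, -0.0197]))
[218.5565  77.6626 297.136   76.2915 215.8177 299.355 ] [-0.0158 -0.047   0.0759  0.0457  0.0183 -0.0748]
0.003 (np.float64(0.3689976581406489), np.float64(0.004421431316944613), array([ 0.4338, -0.2395]), array([ 0.1097, -0.0022, -0.0197]))
```

Request:
{"op": "move_arm", "data": {
  "jaw": [1,1,1,1,1,1,1,1,1,1],
  "xyz": [
    [-4,0,0],
    [-4,0,0],
    [-3,0,0],
    [0,0,0],
    [0,0,0],
    [0,0,0],
    [0,0,0],
    [0,0,0],
    [0,0,0],
    [0,0,0]
  ],
  "spin": [0,0,0,-0.14,-0.14,-0.14,-0.14,-0.14,-0.14,-0.14]
}}

```text
clock: 21.1
position: [0.4307, -0.0201, 0.1613]
tool_rot: [[0.836, -0.548, -0.004], [-0.548, -0.836, 0.001], [-0.004, 0.001, -1.0]]
contact_force: [-0.9, -0.3, -0.5]
finger_gap: 0.0138
gripper_force: 30.0
```

Request:
{"op": "move_arm", "data": {
  "jaw": [1,1,1,1,1,1,1,1,1,1],
  "xyz": [
    [0,0,0],
    [0,0,0],
    [0,0,0],
    [0,0,0],
    [0,0,0],
    [0,0,0],
    [0,0,0],
    [0,0,0],
    [0,0,0],
    [0,0,0]
  ],
  "spin": [-0.14,-0.14,-0.14,-0.14,-0.14,-0.14,-0.14,-0.14,-0.14,-0.14]
}}

```text
clock: 22.1
position: [0.4307, -0.0201, 0.1613]
tool_rot: [[0.683, 0.731, -0.004], [0.731, -0.683, 0.001], [-0.001, -0.003, -1.0]]
contact_force: [-0.3, -0.4, -0.9]
finger_gap: 0.0135
gripper_force: 30.0
```

Request:
{"op": "move_arm", "data": {
  "jaw": [1,1,1,1,1,1,1,1,1,1],
  "xyz": [
    [3.8,-1,0],
    [3.8,-1,0],
    [3.8,-1,0],
    [3.8,-1,0],
    [3.8,-1,0],
    [3.7,-1,0],
    [3.7,-1,0],
    [0,0,0],
    [0,0,0],
    [0,0,0]
  ],
  "spin": [0,0,0,0,0,0,0,-0.14,-0.14,-0.14]
}}

```text
clock: 23.1
position: [0.561, 0.2196, 0.1605]
tool_rot: [[0.325, 0.946, -0.004], [0.946, -0.325, -0.001], [-0.002, -0.004, -1.0]]
contact_force: [0.4, -0.2, -1.0]
finger_gap: 0.0135
gripper_force: 30.0
```

Request:
{"op": "move_arm", "data": {
  "jaw": [1,1,1,1,1,1,1,1,1,1],
  "xyz": [
    [0,0,0],
    [0,0,0],
    [0,0,0],
    [0,0,0],
    [0,0,0],
    [0,0,0],
    [0,0,0],
    [0,0,0],
    [0,0,0],
    [0,0,0]
  ],
  "spin": [-0.14,-0.14,-0.14,-0.14,-0.14,-0.14,-0.14,-0.14,-0.14,-0.14]
}}

```text
clock: 24.1
position: [0.5672, 0.2202, 0.1639]
tool_rot: [[-0.874, 0.486, 0.012], [0.486, 0.874, 0.004], [-0.008, 0.009, -1.0]]
contact_force: [15.0, 3.6, -0.9]
finger_gap: 0.0229
gripper_force: 54.8
```

Request:
{"op": "move_arm", "data": {
  "jaw": [1,1,1,1,1,1,1],
  "xyz": [
    [0,0,0],
    [0,0,0],
    [0,0,0],
    [0,0,0],
    [0,0,0],
    [0,0,0],
    [0,0,0]
  ],
  "spin": [-0.14,-0.14,-0.14,-0.14,-0.14,-0.14,-0.14]
}}

```text
clock: 24.8
position: [0.5936, 0.2445, 0.1854]
tool_rot: [[-0.901, -0.426, 0.085], [-0.422, 0.904, 0.067], [-0.105, 0.024, -0.994]]
contact_force: [71.7, 82.2, 25.7]
finger_gap: 0.0272
gripper_force: 392.7
```

```bash
python3 - <<'E'
from th2 import *
np.set_printoptions(precision=4,suppress=True,linewidth=200)
st=ctrl.read_state();R=st['tool_rot'];p=st['position'];print(p,np.degrees(np.arctan2(R[1,0],R[0,0])),st['q'])
s=snap('wrist');print(meas(s,st,.0025,True))
print(R.T@(np.array([.656,.274,.13])-p)*100)
E
```

```text
[0.5936 0.2445 0.1854] -154.91883007311432 [ 0.1769  0.2677  1.5322  0.0535  1.2467 -1.8476]Traceback (most recent call last):
  File "<stdin>", line 4, in <module>
  File "th2.py", line 16, in meas
    l,r,b=rob(L),rob(Rr),rob(B)
                         ~~~^^^
  File "th2.py", line 15, in rob
    c=np.polyfit(*A.T,1);k=abs(A[:,1]-np.polyval(c,A[:,0]));return np.polyfit(*A[k<=np.percentile(k,80)+.05].T,1)
TypeError: polyfit() missing 2 required positional arguments: 'y' and 'deg'
```

Request:
{"op": "move_arm", "data": {
  "jaw": [1,1,1,1],
  "xyz": [
    [0,0,0],
    [0,0,0],
    [0,0,0],
    [0,0,0]
  ],
  "spin": [0.14,0.14,0.14,0.14]
}}

```text
clock: 25.25
position: [0.581, 0.2273, 0.1759]
tool_rot: [[-0.993, 0.108, 0.049], [0.109, 0.994, 0.023], [-0.046, 0.028, -0.999]]
contact_force: [34.9, 15.5, 8.4]
finger_gap: 0.0256
gripper_force: 130.3
```

Request:
{"op": "move_arm", "data": {
  "jaw": [1,1,1,1,1,1,1,1],
  "xyz": [
    [0,0,0],
    [0,0,0],
    [0,0,0],
    [0,0,0],
    [0,0,0],
    [0,0,0],
    [0,0,0],
    [0,0,0]
  ],
  "spin": [0.14,0.14,0.14,0.14,0.14,0.14,0.14,0]
}}

```text
clock: 26.05
position: [0.5615, 0.2194, 0.1612]
tool_rot: [[-0.481, 0.877, -0.003], [0.877, 0.481, -0.0], [0.001, -0.003, -1.0]]
contact_force: [0.7, 1.1, -1.4]
finger_gap: 0.0139
gripper_force: 29.3
```

```bash
python3 - <<'E'
from th2 import *
np.set_printoptions(precision=4,suppress=True,linewidth=220)
st=ctrl.read_state();R=st['tool_rot'];p=st['position'];print(p,np.degrees(np.arctan2(R[1,0],R[0,0])),st['q'],st['finger_gap'],st['gripper_force'],st['contact_force'])
s=snap('wrist','w8.png');t=snap('top','t8.png');sc=snap('scene','s8.png')
g=s['img'].mean(2).astype(int);print(g[0:200:10,60:460:12])
t=load('top');f=lambda x,y,z:pt(t,105+x/5,180+y/5,z)
for z in(.16,.2):print('cups',f(115,225,z),f(90,350,z))
E
```

```text
[0.5615 0.2194 0.1612] 118.77290339281491 [ 0.172   0.2749  1.5691  0.0005  1.3006 -0.3303] 0.013933119894839136 29.320386607723776 [ 0.688   1.1447 -1.4144]
[[161 164 164 168 166 169 168 167 169 170 174 233 237 240 242 114 123 129 232 223 213 208 210 210 209 210 207 180 148 116 115 119 121 109]
 [162 164 165 166 166 167 168 168 169 169 176  98 235 239 232  93 120 126 230 215 216 210 210 209 209 210 208 209 180 180 107 114 119 122]
 [164 162 164 165 165 164 167 169 171 170 175  74  89  99 102  89 114 119 229 163 216 210 210 211 210 209 212 208 209 192 180 116 112 116]
 [164 163 163 163 164 167 168 168 169 170 174 177  74  90 113  76 161 163 160 162 211 208 210 211 211 210 208 208 210 211 211 180 120 121]
 [163 165 165 166 167 166 165 168 170 171 175 175 178 181 184  75 164 165 162 160 189 187 209 211 207 211 207 198 212 210 210 210 180 155]
 [162 160 162 166 164 166 167 166 171 172 173 174 177 181 185  76 164 164 161 218 173 189 189 209 209 212 209 209 212 212 211 210 211 181]
 [161 165 162 165 165 164 165 169 167 173 174 178 179 182 183  75 164 163 162 221 174 191 188 206 211 211 20
[... 1240 characters left out ...]
 211 207 210 212 212 211 212 212  91  89]
 [164 162 152  52  69  71  71  70  70  70  70  72  71  73  72 130 179 154  90  90 171 210 207 209 212 211 210 211 210 208 211 205  89  87]
 [165 165 164  66  52  70  71  70  70  72  71  71  72  72  70  71  73 189  90  90 210 211 210 212 209 210 210 209 211 207 207  87  87  99]
 [119 167 169  69  84  83  72  71  71  70  71  71  70  70  71  71  87 186  89  89 206 210 209 210 211 208 209 210 207 205 208 101  90  89]
 [ 73 144 166  71  71  82  62  70  72  70  72  70  70  72  71  86 188  89  89  87 204 205 204 207  39  11  14 199 207 208 208 210  90  97]]
cups [0.484  0.3242 0.16  ] [0.4121 0.3362 0.16  ]
cups [0.4794 0.3102 0.2   ] [0.41   0.3218 0.2   ]
```

Request:
{"op": "move_arm", "data": {
  "jaw": [1,1,1,1,1,1,1,1,1,1],
  "xyz": [
    [0,0,0],
    [0,0,0],
    [0,0,0],
    [0,0,0],
    [0,0,0],
    [0,0,0],
    [0,0,0],
    [0,0,0],
    [0,0,0],
    [0,0,0]
  ],
  "spin": [0.14,0.14,0.14,0.14,0.14,0.14,0.14,0.14,0.13,0]
}}

```text
clock: 27.2
position: [0.5618, 0.2192, 0.1626]
tool_rot: [[0.678, 0.735, -0.001], [0.735, -0.678, -0.001], [-0.001, -0.001, -1.0]]
contact_force: [0.3, 0.1, -2.0]
finger_gap: 0.0136
gripper_force: 29.4
```

Request:
{"op": "move_arm", "data": {
  "jaw": [1,1,1,1,1,1,1,1,1,1],
  "xyz": [
    [-3.8,1,0],
    [-3.8,1,0],
    [-3.8,1,0],
    [-3.8,1,0],
    [-3.8,1,0],
    [-3.8,1,0],
    [-3.8,1,0],
    [0,0,0],
    [0,0,0],
    [0,0,0]
  ],
  "spin": [0,0,0,0,0,0,0,0.14,0.14,0]
}}

```text
clock: 28.2
position: [0.4326, -0.0236, 0.1631]
tool_rot: [[0.854, 0.52, -0.0], [0.52, -0.854, -0.0], [-0.0, -0.0, -1.0]]
contact_force: [-0.0, 0.0, -0.9]
finger_gap: 0.0134
gripper_force: 29.6
```

```bash
python3 - <<'E'
from th2 import *
np.set_printoptions(precision=4,suppress=True,linewidth=250,threshold=100000)
st=ctrl.read_state();R=st['tool_rot'];p=st['position'];print(p,np.degrees(np.arctan2(R[1,0],R[0,0])),st['q'],st['finger_gap'],st['gripper_force'],st['contact_force'])
s=snap('wrist','w9.png')
g=s['img'].mean(2).astype(int);print(g[0:270:6,180:345:4])
E
```

```text
[ 0.4326 -0.0236  0.1631] 31.326037266819565 [-0.3348 -0.1772  2.0346 -0.0002  1.2845  0.6893] 0.013397903159271246 29.579651355743408 [-0.0392  0.0407 -0.8651]
[[192 193 193 192 192 192 191 190 191 192 191 192 193 192 182 153 158 159 158  83  71  72  71  73  72  71  72 120 196 164 192 191 192 192 157  77  57  62  65  67  67  80]
 [189 190 190 191 191 191 188 192 192 192 192 190 192 192 181 155 158 159 158 154  72  73  74  72  73  71  72 136 197 175 192 193 193 192 193 189 152  75  56  62  65  93]
 [190 189 190 191 189 191 190 190 191 190 190 191 191 191 184 155 158 159 158 158 103  71  72  72  72  73  71 138 194 188 192 194 191 191 193 191 192 193 169  78  58  62]
 [184 186 190 190 190 190 192 190 189 190 189 190 191 193 184 157 156 158 158 157 157  71  74  71  71  72  72 144 192 190 193 194 193 191 191 193 194 194 194 193 169  80]
 [186 186 186 188 185 189 190 192 191 188 192 191 192 191 183 157 157 156 155 158 155 129  73  72  71  73  72 145 189 190 191 194 192 191 192 192 192 192 192 192 192 192]
 [187 186 184 188 188 191 191 184 189 189 192 192 192 192 184 155 156 155 156 157 15
[... 6056 characters left out ...]
90 193 192 194]
 [ 56  56  56  56  55  56  56  56  57  55  56  54  56  56  47  18  18  13  12  15  13  12  13  16  15  35  56  56  55  56 112 184  93  81  81  83  80 126 191 194 192 192]
 [ 56  56  57  56  54  56  57  55  57  56  57  57  55  56  23  18  19  16  17  16  15  16  16  17  17  19  56  56  56  57  57 162 193 193 192 193 193 193 190 191 193 193]
 [ 58  59  56  57  56  56  57  55  56  56  56  54  56  56  16  17  15  12  14  14  15  14  13  17  17  16  56  56  57  56  56  58 189 191 194 193 192 193 193 192 195 192]
 [ 58  58  57  57  58  57  56  58  56  57  56  56  57  55  18  17  15  15  18  15  15  14  16  16  19  18  54  56  56  57  56  56  75 192 193 191 193 194 192 192 193 193]]
```

```bash
cat > th3.py <<'E'
from h import *
from scipy.optimize import least_squares
def solve(s,st,obs,e=.0025,dz=.0195,g_off=.1103):
    p=st['position'];R=st['tool_rot'];hd=np.arctan2(R[1,0],R[0,0]);z=p[2]+dz
    def f(q):
        th,a,X,Y=q;x=np.array([np.cos(a),np.sin(a),0]);y=np.array([-x[1],x[0],0]);yp=np.cos(th)*y-np.sin(th)*np.array([0,0,1.])
        F=np.array([X,Y,z])
        P={(i,j):np.array(px(s,F+i*(.025-e)*x+j*(.021-e)*yp)) for i in(-1,1) for j in(-1,1)}
        o=[*P[-1,1],*P[-1,-1]]
        for j in(1,-1):
            A,C=P[-1,j],P[1,j];o.append(A[0]+(C[0]-A[0])*(5-A[1])/(C[1]-A[1]))
        return np.array(o)-obs
    F0=p+R@np.array([g_off,0,0])
    out=[least_squares(f,[t0,hd,*F0[:2]],x_scale=[1,1,.1,.1]) for t0 in(-.8,.3,.7,1.1)]
    o=min(out,key=lambda o:o.cost)
    return o.x[0],o.x[1]-hd,o.x[2:],R.T@(np.array([o.x[2],o.x[3],z])-p),o.fun
E
python3 - <<'E'
from th3 import *
np.set_printoptions(precision=4,suppress=True,linewidth=150)
s=load('wrist');st=ctrl.read_state()
for e in(.002,.0025):
  for dz in(.0195,.017):
    print(e,dz,solve(s,st,np.array([237.5,80.5,285.5,80.5,237.5,287]),e,dz))
R=st['tool_rot'];p=st['position'];print([px(s,p+R@np.array([d,0,-.005])) for d in(-.03,.0,.02,.11)])
E
```

```text
0.002 0.0195 (np.float64(1.018808220222357), np.float64(-0.015787482065170555), array([0.5276, 0.0335]), array([ 0.1107,  0.0011, -0.0195]), array([ 0.1813,  0.5768, -0.5688, -0.4841, -0.1855,  0.5472]))
0.002 0.017 (np.float64(1.008317384267553), np.float64(-0.01562801996155916), array([0.5277, 0.0335]), array([ 0.1107,  0.0011, -0.017 ]), array([ 0.1872,  0.5587, -0.5635, -0.4716, -0.1906,  0.542 ]))
0.0025 0.0195 (np.float64(1.0017829219714018), np.float64(-0.015531192351201262), array([0.5272, 0.0333]), array([ 0.1102,  0.0011, -0.0195]), array([ 0.1907,  0.5478, -0.5602, -0.464 , -0.1938,  0.5388]))
0.0025 0.017 (np.float64(0.9908864882448485), np.float64(-0.015373800187933107), array([0.5272, 0.0333]), array([ 0.1102,  0.0011, -0.017 ]), array([ 0.1966,  0.53  , -0.555 , -0.4515, -0.1989,  0.5336]))
[(np.float64(257.93547190576), np.float64(297.2410412349451)), (np.float64(257.7744667255437), np.float64(249.9879279167369)), (np.float64(257.65816849156096), np.float64(215.85577377293203)), (np.float64(257.02170050202926), np.float64(29.059957685807518))]
```

Request:
{"op": "move_arm", "data": {
  "jaw": [1,1,1,1,1,1,1,1,1,1],
  "xyz": [
    [0,0,0],
    [0,0,0],
    [0,0,0],
    [0,0,0],
    [0,0,0],
    [1.9,-1.6,0],
    [1.9,-1.6,0],
    [0,0,2],
    [0,0,1.5],
    [0,0,0]
  ],
  "spin": [-0.144,-0.144,-0.144,-0.144,-0.144,0,0,0,0,0]
}}

```text
clock: 29.25
position: [0.412, 0.0235, 0.1261]
tool_rot: [[0.296, 0.955, -0.005], [0.955, -0.296, 0.001], [-0.0, -0.005, -1.0]]
contact_force: [-0.2, 0.2, -1.7]
finger_gap: 0.0137
gripper_force: 29.6
```

```bash
python3 - <<'E'
from th3 import *
np.set_printoptions(precision=4,suppress=True,linewidth=250,threshold=100000)
st=ctrl.read_state();R=st['tool_rot'];p=st['position'];h=np.degrees(np.arctan2(R[1,0],R[0,0]))
F=p+R@np.array([.1105,.001,-.0195]);print(p,h,'F',F)
s=snap('wrist','w10.png')
g=s['img'].mean(2).astype(int);print(g[0:110:6,150:400:6])
print([px(s,[*c,.108]) for c in((.4911,.1012),(.4947,.1186),(.3999,.1323),(.4068,.1471))])
E
```

```text
[0.412  0.0235 0.1261] 72.75457564926488 F [0.4458 0.1287 0.1456]
[[161 164 161 164 166 167 170 171 171 171 174 177 178 178 175 158  89  88  88  88  87  95  28 129 192 188 191  86  71  58 190 190 204 202 200 198 198 198 196 198 201 202]
 [162 165 164 164 166 167 170 171 173 173 174 177 178 158 177 159  88  87  87  87  87  97  27  88 184 186 189 157  67  59 191 190 203 202 201 200 199 199 202 200 202 201]
 [164 167 167 165 166 168 168 169 171 172 173 174 176 177  71 157  89  87  87  87  86 103  27 136 175 189 189 106  86  81 193 193 200 201 203 202 201 200 201 201 198 202]
 [159 163 164 162 165 166 168 168 171 173 172 175 177 179  71 156  89  88  87  88  88 112  28 142 171 192 190 192 193 191 191 194 193 204 202 203 201 202 200 200 200 201]
 [165 165 164 164 166 166 165 167 167 167 165 165 164 167  69 160 123  88  89  88  88 112  28 150 160 155 157 154 155 151 149 144 145 141 149 173 203 203 201 202 203 200]
 [166 164 165 165 167 167 167 168 169 169 167 168 166 169 147 149 148 158 158 108  88 120  29 151 158 176 176 178 180 179 180 180 179 179 180 164 203 203 202 203 201 201]
 [166 16
[... 1773 characters left out ...]
90  83  88 110 200 195 198 197 196 195 197 200 201 201 203 200 201 204 202 204 201 204 200 203 196]
 [ 89 150 200 155 182 193 196 193 179 144 201 204 204 111  85  87 201  90  84  89 128 200 197 196 198 198 198 201 200 200 202 204 202 204 202 201 203 200 204 202 204 198]
 [ 90  91 190 169 201 221 221 221 203 166 199 202 203 186  86 201 201  74  84  88 136 199 198 198 199 200 201 201 201 203 203 202 203 203 204 203 201 201 203 201 204 201]]
[(np.float64(356.5323365958043), np.float64(61.92697991926704)), (np.float64(356.18697663509585), np.float64(24.87883689718447)), (np.float64(173.3368216493621), np.float64(56.49798848661388)), (np.float64(175.271619982015), np.float64(22.458001410295395))]
```

Request:
{"op": "move_arm", "data": {
  "jaw": [1,1,1,1,1,1,1],
  "xyz": [
    [0,0,0.9],
    [0,0,0.5],
    [0,0,0.3],
    [0,0,0.2],
    [0,0,0.1],
    [0,0,0],
    [0,0,0]
  ],
  "spin": [0,0,0,0,0,0,0]
}}

```text
clock: 30.0
position: [0.4141, 0.0225, 0.1084]
tool_rot: [[0.302, 0.953, 0.0], [0.953, -0.302, -0.0], [0.0, 0.0, -1.0]]
contact_force: [0.2, 0.2, -0.8]
finger_gap: 0.0132
gripper_force: 29.6
```

```bash
cat > m4.py <<'E'
from th3 import *
np.set_printoptions(precision=4,suppress=True,linewidth=250,threshold=100000)
st=ctrl.read_state();R=st['tool_rot'];p=st['position'];print(p,'axis z',p[2]+.0195,st['contact_force'])
s=snap('wrist','w_%d.png'%(st['clock']*100))
g=s['img'].mean(2).astype(int)
for v in(4,5,6,20,40,60,66,70):print(v,g[v,222:310:2])
for u in(246,256,266,274):print(u,g[68:92,u])
E
python3 m4.py
```

```text
[0.4141 0.0225 0.1084] axis z 0.12787002110216886 [ 0.1723  0.2252 -0.8386]
4 [176 176 177 176 177 174  84  86 153 156 155 156 156 155 154 156 154 154 154 154 156 157 153  93  85  86  86  86  86  86  86  85  80  85 180 206 184 172 186 186 186 186 185 185]
5 [175 176 175 177 178 176  94  87 154 155 155 155 156 155 155 156 155 154 154 154 156 156 153  93  86  85  86  86  85  86  86  86  79  87 180 205 182 173 187 187 187 187 187 186]
6 [176 176 177 176 178 177 135  88 154 156 155 155 156 154 154 156 154 155 154 153 154 155 153  93  85  86  86  86  86  85  84  85  80 106 178 205 180 173 187 187 186 186 187 187]
20 [168 167 167 166 165 166 168 162 157 154 150 147 145 152 154 154 155 157 158 157 156 155 149  95  86  86  86  86  85  86  85  86  83 139 199 204 164 169 171 172 172 171 172 172]
40 [169 169 170 172 172 172 151  85 152 153 154 154 155 155 155 156 155 156 154 155 156 156 155 153 153 154 155 155 153 154 154 146 102 169 204 193 161 179 178 178 177 177 177 177]
60 [ 85  83  85  84  85  84  84  99 174 186 197 200 192 117  98  98  97  99 101 101  99 100 102 156 175 166 136 103  85  77  73  79 134 190 205 159  85  83  82  84  82  81  83  83]
66 [ 84  85  85  86  87  85  86 102 184 198 203 187  62  25  28  26  27  28  28  29  34  43  46  57  61  63  68  75  75  76  76  87 134 197 201 122  83  84  83  82  83  82  82  90]
70 [ 84  85  85  85  85  85  85 103 205 220 213 172  35  26  29  26  28  29  27  28  27  26  27  26  25  27  27  25  27  25  28  71 144 201 202 138  83  82  81  83  81  82  81  83]
246 [ 49  42  35  31  30  32  30  48 107 123 117 105 118 174 194 190 158 139 135 122 177 194 194 194]
256 [ 26  26  29  27  27  27  30  56 111 124 115 103 110 160 179 179 164 160 157 126  83  67  69  69]
266 [ 27  27  27  27  27  27  34  74 116 127 117 107 133 179 192 189 165 177 186 177 118  82  82  82]
274 [ 28  27  27  27  26  27  39  90 120 124 113 101 104 167 188 191 192 193 195 194 195 195 195 195]
```

Request:
{"op": "move_arm", "data": {
  "jaw": [1,1,1,1,1,1],
  "xyz": [
    [0,0,0.1],
    [0,0,0.1],
    [0,0,0.1],
    [0,0,0],
    [0,0,0],
    [0,0,0]
  ],
  "spin": [0,0,0,0,0,0]
}}

```text
clock: 30.65
position: [0.4142, 0.0226, 0.1054]
tool_rot: [[0.302, 0.953, 0.001], [0.953, -0.302, -0.0], [0.0, 0.001, -1.0]]
contact_force: [0.8, 0.6, 0.9]
finger_gap: 0.0136
gripper_force: 29.7
```

```bash
python3 m4.py
```

```text
[0.4142 0.0226 0.1054] axis z 0.12486343721492328 [0.811  0.5534 0.9152]
4 [175 175 176 177 178 175  86  96 155 156 155 156 156 153 156 156 153 154 154 154 156 154 126  86  86  86  86  85  85  85  85  86  85  94 156 202 201 162 185 187 187 186 186 186]
5 [176 175 176 177 176 175  86  96 156 156 155 157 157 154 155 157 153 153 154 155 155 153 125  87  86  87  86  86  85  84  85  85  85  94 158 203 200 160 185 187 187 186 186 187]
6 [175 176 176 177 178 176  93  95 156 156 154 156 156 154 155 155 154 153 154 155 155 154 125  86  86  86  86  86  85  86  85  85  86  99 157 203 200 159 186 187 187 187 187 187]
20 [168 168 166 166 165 166 166 163 158 157 155 153 153 149 151 151 149 156 156 157 157 155 155 149 122  94  86  87  87  86  87  85  80 126 178 204 186 155 171 172 172 172 171 173]
40 [169 170 171 171 173 173 147  92 155 155 153 154 155 156 156 156 156 156 155 155 156 156 157 156 154 154 156 156 154 154 155 149 108 142 198 202 163 176 179 178 177 176 175 176]
60 [ 84  83  86  85  84  85  84 109 174 181 192 196 192 124  95  96  98 101 101  98  99 101 101 138 138 136 154 176 175 174 176 142 117 170 204 188 103  83  83  82  83  81  83  82]
66 [ 85  85  85  86  86  85  85 111 185 197 203 202 127  29  27  26  27  25  28  26  27  26  27  27  29  27  28  29  28  29  28  32  85 173 204 177  94  82  82  82  83  82  83  88]
70 [ 85  84  86  85  84  85  85 114 196 217 220 205  80  28  27  27  26  26  27  27  28  27  26  29  27  29  28  27  25  29  27  40 129 182 204 169  89  82  82  82  81  81  82  82]
246 [100  86  80  78  79  79  79  83 101 119 121 109 107 175 195 196 190 158 141 136 109  98 131 178]
256 [ 28  28  26  28  26  26  29  41  90 120 124 112 104 144 172 180 178 177 165 156 122  79  66  67]
266 [ 28  28  26  26  27  26  27  35  74 116 127 117 107 134 182 195 195 193 191 189 181 120  82  83]
274 [ 28  26  28  27  28  24  27  34  73 114 125 118 107 116 171 190 192 193 194 195 195 195 195 195]
```

Request:
{"op": "move_arm", "data": {
  "jaw": [1,1,1,1,1,1],
  "xyz": [
    [0,0,0.1],
    [0,0,0.1],
    [0,0,0.05],
    [0,0,0],
    [0,0,0],
    [0,0,0]
  ],
  "spin": [0,0,0,0,0,0]
}}

```text
clock: 31.3
position: [0.414, 0.0226, 0.1027]
tool_rot: [[0.302, 0.953, 0.0], [0.953, -0.302, -0.0], [0.0, 0.0, -1.0]]
contact_force: [1.3, -1.1, -0.1]
finger_gap: 0.0134
gripper_force: 30.0
```

```bash
python3 m4.py
```

```text
[0.414  0.0226 0.1027] axis z 0.12224849274670054 [ 1.2827 -1.0658 -0.0755]
4 [175 177 175 177 158 117 127 156 156 155 155 156 155 154 153 154 155 153 154 104  88  87  87  85  85  86  87  87  87  86  87  88  86 133 182 205 182 173 187 186 187 187 186 187]
5 [176 175 176 176 114  76 124 156 157 155 155 156 155 155 154 154 155 154 153 104  87  87  86  86  86  87  85  87  87  86  87  88  83 132 162 204 181 173 186 187 187 186 186 187]
6 [176 175 177 175  95  72 124 157 156 155 155 156 155 155 153 154 154 155 153 105  87  87  87  86  85  85  86  87  86  87  86  88  82 134 176 205 180 173 187 187 187 187 186 186]
20 [168 169 168 168 166 164 122 157 154 154 156 156 157 156 155 152 150 146 142 139 154 158 159 159 160 157 153 143 121 101  88  86  74 127 197 203 165 170 171 171 172 172 172 172]
40 [169 169 170 171 172 171 165 155 155 154 155 156 155 156 155 156 156 155 155 156 156 155 154 155 156 156 154 154 156 156 158 148  89 166 203 193 158 178 178 179 179 178 177 177]
60 [ 84  83  86  86  85  85 110 182 193 199 191  67  29  30  30  31  32  34  34  41  42  47  50  54  60  61  59  53  48  47  49  59 135 187 204 169  88  83  82  83  81  81  81  82]
66 [ 85  85  86  86  85  85 114 200 212 207 163  28  29  27  27  29  26  27  28  27  25  27  28  29  28  26  28  25  26  28  27  61 120 191 202 155  85  82  83  81  82  83  82  83]
70 [ 84  85  84  86  85  86 119 210 221 217 164  27  27  26  29  29  26  30  29  27  27  27  27  27  27  29  29  30  27  27  28  71 141 197 200 149  85  83  81  81  82  81  83  82]
246 [ 30  28  27  28  26  27  28  34  73 115 126 115 107 150 185 194 191 158 140 144 184 199 197 195]
256 [ 27  26  30  29  28  27  28  27  47 111 124 119 115 118 135 138 138 142 144 147 143 113  79  71]
266 [ 27  30  27  28  26  27  28  28  39  87 121 129 118 102  89  97 109 155 172 171 164 127  85  75]
274 [ 28  27  29  27  27  30  28  27  31  58 111 127 120 108 113 170 191 193 195 195 196 196 196 195]
```

```bash
python3 - <<'E'
from th3 import *
np.set_printoptions(precision=4,suppress=True,linewidth=150)
s=load('wrist');st=ctrl.read_state()
for nm,o in(('A',[236.5,75.6,285,75.6,237,288.5]),('B',[234.3,77,284.7,77,234.5,288])):
    print(nm,solve(s,st,np.array(o),.0025))
E
```

```text
A (np.float64(0.9834482223977057), np.float64(-0.03323936822616047), array([0.4493, 0.1289]), array([ 0.112 ,  0.0015, -0.0195]), array([-0.2492,  0.5196, -0.138 , -0.4323,  0.2055,  0.1546]))
B (np.float64(0.9532715123811001), np.float64(-0.028924432598277816), array([0.4485, 0.1286]), array([ 0.1115,  0.0009, -0.0195]), array([-0.1898,  0.4185, -0.1285, -0.3491,  0.1574,  0.1388]))
```

Request:
{"op": "move_arm", "data": {
  "jaw": [1,1,1,1,1],
  "xyz": [
    [0,0,0.15],
    [0,0,0.15],
    [0,0,0],
    [0,0,0],
    [0,0,0]
  ],
  "spin": [0,0,0,0,0]
}}

```text
clock: 31.85
position: [0.4138, 0.0226, 0.0996]
tool_rot: [[0.302, 0.953, -0.0], [0.953, -0.302, 0.0], [-0.0, -0.0, -1.0]]
contact_force: [1.1, -0.5, 0.2]
finger_gap: 0.0138
gripper_force: 30.0
```

```bash
python3 m4.py
```

```text
[0.4138 0.0226 0.0996] axis z 0.11912485621634168 [ 1.1223 -0.4813  0.1946]
4 [175 176 176 175  86  96 155 157 157 156 156 155 154 155 154 155 148  93  86  87  86  86  86  87  86  86  87  87  88  87  87  87  82 114 165 202 198 159 184 187 186 187 187 187]
5 [175 175 176 175  93  96 154 158 157 156 157 154 154 153 153 155 148  92  86  87  88  85  86  86  86  87  87  87  87  88  88  87  81 113 166 203 197 158 185 187 188 187 187 186]
6 [176 176 177 177 137  96 154 157 157 158 157 157 154 154 154 155 149  92  86  86  87  87  85  86  86  88  87  87  88  87  87  86  82 114 169 202 197 161 186 188 186 188 186 187]
20 [168 169 169 166 165 162 157 155 154 155 156 156 157 157 157 156 155 156 156 154 150 149 146 145 147 144 156 155 157 157 157 156 134 122 180 204 184 156 172 172 173 172 171 171]
40 [167 168 168 168 169 159 150 156 155 156 156 155 155 155 156 157 155 154 156 156 157 156 156 156 155 155 156 157 156 156 157 154  97 123 198 202 164 177 179 179 179 178 177 178]
60 [ 85  85  85  86  85  87 158 195 203 181  50  27  28  27  29  26  28  26  27  28  30  27  28  26  26  27  28  26  28  27  27  36 114 170 202 190 113  84  84  82  83  82  82  82]
66 [ 85  85  85  86  86  87 174 218 214 169  31  28  29  27  29  26  27  29  27  28  26  26  28  27  28  29  28  29  27  28  27  39 128 174 202 182 101  83  83  83  83  82  83  80]
70 [ 85  86  84  85  85  88 164 221 217 180  40  28  27  26  29  29  28  28  29  27  28  28  29  26  29  29  26  27  28  28  27  42 130 180 203 177  94  82  82  82  82  83  83  82]
246 [ 27  28  27  25  28  27  28  27  41  93 121 121 109 116 174 190 159 141 134 121 177 199 196 195]
256 [ 27  27  28  27  28  27  26  29  27  42 102 117 121 123 128 136 141 144 145 148 151 152 141  94]
266 [ 27  28  29  27  28  26  28  28  27  26  48 112 131 125 108  93 105 155 171 171 169 164 150  98]
274 [ 27  29  26  27  29  28  30  28  28  28  29  60 112 127 119 106 118 174 194 196 195 196 196 197]
```

Request:
{"op": "move_arm", "data": {
  "jaw": [1,1,1,1,1,1,1,1,1,1],
  "xyz": [
    [0,0,-1],
    [1,-0.5,0],
    [0,0,0.7],
    [0,0,0.35],
    [0,0.3,0.05],
    [0,0.4,0.05],
    [0,0.4,0.05],
    [0,0.4,0.05],
    [0,0,-1],
    [0,0,0]
  ],
  "spin": [0,0,0,0,0,0,0,0,0,0]
}}

```text
clock: 32.9
position: [0.4277, 0.0287, 0.1086]
tool_rot: [[0.302, 0.953, 0.003], [0.953, -0.302, -0.001], [0.0, 0.003, -1.0]]
contact_force: [0.6, -0.6, -0.9]
finger_gap: 0.0134
gripper_force: 30.0
```

```bash
python3 m4.py
```

```text
[0.4277 0.0287 0.1086] axis z 0.1280673398239945 [ 0.6265 -0.5906 -0.8698]
4 [ 71  73 106  91 115 131  31  31  29  31  30  31  33  31  32  31  32  31  33  32  31  32  32  31  32  30  32  32  31  32  31  31  32  29  38 122 183 231 205 128  60 133 190 190]
5 [ 72  75 106  91 113 137  31  32  31  30  33  31  33  30  30  30  29  31  30  32  31  30  33  32  31  32  31  33  32  30  30  33  31  31  39 127 185 231 205 127  61 143 189 190]
6 [ 71  74 106  90 109 137  32  30  31  31  31  32  30  33  32  30  31  32  30  31  30  31  30  31  31  31  31  31  32  32  32  30  31  31  39 127 186 231 203 124  62 147 190 192]
20 [ 71  74 112  91  92 128  93  31  32  30  31  32  31  32  32  31  32  33  31  32  30  32  30  33  31  30  31  31  31  31  31  31  32  32  52 145 204 225 187  79  75 186 193 193]
40 [139  71 110 160 159 160 159  90  31  31  32  30  30  32  30  32  31  32  31  31  31  31  31  31  30  33  31  31  31  31  31  31  33  32  80 157 220 216 161 144 143 142 142 141]
60 [175 149  80 155 161 161 162 162 162 162 163 163 163 162 160  64  31  31  31  31  31  31  32  33  31  31  31  32  30  31  32  30  32  36 114 181 225 197 154 181 182 181 182 182]
66 [172 172 134 127 130 109  58  45  39  34  32  31  31  32  33  31  30  31  30  31  30  33  31  32  32  29  31  30  31  32  31  31  31  38 127 187 223 190 162 180 181 182 182 182]
70 [ 97  97  94  73  31  31  30  32  30  31  33  32  32  32  31  31  30  33  31  31  31  32  30  32  32  32  30  31  32  29  29  32  29  40 139 190 220 184 127 133 136 136 137 137]
246 [ 31  32  32  31  30  30  31  32  35  67 128 144 132 113  93  86  85  85  86  84  85  85  86  86]
256 [ 32  31  33  31  30  31  32  32  31  45 105 149 164 168 170 173 174 177 178 181 181 184 179 126]
266 [ 32  33  30  31  31  30  32  33  31  31  50 120 144 143 127 104  90 104 105 101  96  92  85  65]
274 [ 30  31  30  30  30  32  32  33  31  32  35  68 129 147 137 119  95  84  83  84  84  83  84  93]
```

```bash
python3 - <<'E'
from th3 import *
np.set_printoptions(precision=4,suppress=True,linewidth=150)
s=load('wrist');st=ctrl.read_state()
for L in(226,227,228):
  for e in(.002,.0025):
    for dz in (.0195,.026):print(L,e,dz,solve(s,st,np.array([L,77.5,288.8,77.5,L,291.3]),e,dz))
g=s['img'].mean(2).astype(int)
print(g[200:260:10,236:284:2]);print(g[100:200:20,236:284:2])
E
```

```text
226 0.002 0.0195 (np.float64(0.794881605412659), np.float64(-0.02238548112081573), array([0.4611, 0.1354]), array([ 0.1118,  0.0001, -0.0195]), array([ 0.1934,  0.2633, -0.4438, -0.2412, -0.1959,  0.4299]))
226 0.002 0.026 (np.float64(0.8363304924237518), np.float64(-0.02325357337978362), array([0.461 , 0.1352]), array([ 0.1116,  0.0001, -0.026 ]), array([ 0.1622,  0.3275, -0.4711, -0.2919, -0.1694,  0.4579]))
226 0.0025 0.0195 (np.float64(0.7680969496044121), np.float64(-0.021861935631614315), array([0.461 , 0.1349]), array([ 0.1113,  0.0001, -0.0195]), array([ 0.2121,  0.225 , -0.4274, -0.2103, -0.2119,  0.4131]))
226 0.0025 0.026 (np.float64(0.8117420169027286), np.float64(-0.022729613148808392), array([0.4609, 0.1347]), array([ 0.1111,  0.0001, -0.026 ]), array([ 0.181 ,  0.2886, -0.4547, -0.2614, -0.1854,  0.441 ]))
227 0.002 0.0195 (np.float64(0.8114318103620237), np.float64(-0.022333255482318792), array([0.4613, 0.1353]), array([ 0.1118,  0.0003, -0.0195]), array([ 0.1641,  0.2968, -0.4408, -0.268 , -0.1698,  0.4283]))
227 0.002 0.026 (np.float64(0.8516869155996349), np.float6
[... 1791 characters left out ...]
  65]
 [ 56  22  18  17  20  16  15  18  15  19  17  18  16  17  18  18  16  16  17  20  20  21  53  60]
 [ 31  20  18  20  17  18  17  18  17  17  16  16  15  16  19  15  14  17  19  18  18  17  29  58]]
[[ 85  85  86  87  91 190 176  59  63  72  80  88  94  88  82  72 130 197 198 197 197 197 195 196]
 [137 201 202 203 200 200 186  67  66  76  83  87  90  84  80  70 137 197 199 200 199 199 199 199]
 [192 202 200 203 201 202 203 201 189 139 180 204 208 187 170 199 197 197 199 200 200 201 201 202]
 [ 90  97 195 202 201 202 202 203 199 119 156 173 187 159 178 201 202 203 202 201 202 202 202 201]
 [101 102 103 102 132 212 133  89  87  96 139 160 163 146 197 202 204 202 202 203 201 203 204 203]]
```

Request:
{"op": "move_arm", "data": {
  "jaw": [1,1,1,1,1,1,1,1,1,1],
  "xyz": [
    [-1,0,-2],
    [-1,0,-2],
    [0,0,0],
    [0,0,0],
    [0,0,0],
    [0,0,0],
    [0,0,0],
    [0,0,0],
    [0,0,0],
    [0,0,0]
  ],
  "spin": [0,0.14,0.14,0.14,0.14,0.14,0.14,0.14,0.14,0.14]
}}

```text
clock: 33.95
position: [0.4203, 0.01, 0.1471]
tool_rot: [[1.0, -0.002, 0.0], [-0.002, -1.0, -0.0], [0.0, 0.0, -1.0]]
contact_force: [0.0, -0.1, -1.6]
finger_gap: 0.0136
gripper_force: 30.0
```

Request:
{"op": "move_arm", "data": {
  "jaw": [1,1,1,1,1,1,1,1,1,1],
  "xyz": [
    [1.5,2.4,0],
    [1.5,2.4,1],
    [1.5,2.4,3],
    [0,0,3],
    [0,0,3],
    [0,0,2],
    [0,0,1.2],
    [0,0,0],
    [0,0,0],
    [0,0,0]
  ],
  "spin": [0,0,0,0,0,0,0,0,0,0]
}}

```text
clock: 34.95
position: [0.4669, -0.0622, 0.0165]
tool_rot: [[1.0, 0.004, 0.003], [0.004, -1.0, -0.001], [0.003, 0.001, -1.0]]
contact_force: [0.2, -0.7, -1.3]
finger_gap: 0.0135
gripper_force: 30.0
```

Request:
{"op": "move_arm", "data": {
  "jaw": [1,1,1,1,1,2,3,3,3,3],
  "xyz": [
    [0,0,0.5],
    [0,0,0.4],
    [0,0,0.3],
    [0,0,0.2],
    [0,0,0],
    [0,0,0],
    [0,0,0],
    [0,0,0],
    [-2,0,0],
    [-2,0,0]
  ],
  "spin": [0,0,0,0,0,0,0,0,0,0]
}}

```text
clock: 35.95
position: [0.4249, -0.0618, 0.0007]
tool_rot: [[1.0, 0.004, -0.001], [0.004, -1.0, 0.0], [-0.001, -0.0, -1.0]]
contact_force: [-0.7, -0.5, -0.6]
finger_gap: 0.0299
gripper_force: 0.0
```

```bash
cat > m5.py <<'E'
from th3 import *
np.set_printoptions(precision=4,suppress=True,linewidth=250,threshold=100000)
st=ctrl.read_state();R=st['tool_rot'];p=st['position'];print(p,st['finger_gap'],st['contact_force'])
s=snap('wrist','x_%d.png'%(st['clock']*100));g=s['img'].mean(2).astype(int)
print([px(s,q) for q in((.466+.1113,-.062,.022),(.377,-.062,.014),(.485,-.062,.014))])
print(g[0:60:4,200:320:3]);print(g[100:240:20,230:290:2])
E
python3 m5.py
```

```text
[ 0.4249 -0.0618  0.0007] 0.029928577967991907 [-0.7345 -0.4702 -0.6403]
[(np.float64(262.0309520034587), np.float64(-105.77275943631571)), (np.float64(259.07315042406674), np.float64(333.46175622361125)), (np.float64(260.292056028827), np.float64(142.96084412962773))]
[[169 170 171 171 170 169 170 171 170 171 171 172 171 170 171 170 168  53  64  72  76  61  28  29  73  72  72  70  70  69  70  68  70  69  67  68  69  69  69  69]
 [164 165 163 165 167 165 165 166 167 166 167 166 164 166 165 165 164  54  62  73  76  61  30  30  68  68  67  66  66  64  66  66  68  67  67  67  68  69  69  70]
 [167 167 166 167 168 167 167 168 167 166 165 164 164 162 162 159 158  55  63  71  74  66  48  34  68  68  68  67  67  68  68  67  68  68  69  68  69  68  69  70]
 [170 171 169 170 171 171 171 171 168 164 162 160 162 165 167 166 166  58  65  73  74  70  59  46  72  72  72  70  72  72  72  72  71  72  72  72  71  72  71  71]
 [163 161 162 164 166 166 168 170 170 168 167 167 168 170 172 172 169  59  64  73  74  68  59  44  73  72  73  73  72  72  72  73  72  71  74  72  71  72  71  71]
 [163 163 167 1
[... 1777 characters left out ...]
158 116 146 167 191 210 211 191 170 151 129 126 172 171 170 172 171 173 173 173 172]
 [170 171 172 170 171 171 171 170  93  25  28  30  28  29  28  29  27  27  26  28  26  44 152 172 170 171 173 172 172 172]
 [172 172 170 170 170 170 171 167  54  24  30  30  33  29  29  31  29  29  30  27  27  24  61 167 171 173 172 172 172 173]
 [172 172 171 171 172 171 171 169  67  27  28  32  31  30  29  30  30  30  28  27  25  21 110 171 170 172 172 173 173 172]
 [171 171 171 172 172 172 170 167  53  21  20  28  28  31  31  31  28  30  29  24  23  18 108 172 171 170 172 171 172 172]
 [144 146 146 169 171 171 171 170 115  25  26  28  29  30  31  30  32  29  30  28  25  28 115 168 169 170 170 170 172 171]]
```

Request:
{"op": "move_arm", "data": {
  "jaw": [3,3,3,3,3,3,3],
  "xyz": [
    [0,0,-2],
    [0,0,-3],
    [1,0,-4],
    [1.5,0,-3],
    [1.5,0,0],
    [0,0,0],
    [0,0,0]
  ],
  "spin": [0,0,0,0,0,0,0]
}}

```text
clock: 36.7
position: [0.4645, -0.0614, 0.12]
tool_rot: [[1.0, 0.004, -0.003], [0.004, -1.0, 0.001], [-0.003, -0.001, -1.0]]
contact_force: [0.7, 0.1, -1.0]
finger_gap: 0.0301
gripper_force: 0.0
```

```bash
python3 - <<'E'
from th3 import *
np.set_printoptions(precision=4,suppress=True,linewidth=250,threshold=100000)
st=ctrl.read_state();R=st['tool_rot'];p=st['position'];print(p,R[:,0])
s=snap('wrist','y.png');g=s['img'].mean(2).astype(int)
print([px(s,q) for q in((.577,-.062,.022),(.4875,-.062,.007))])
u,v=map(int,px(s,(.577,-.062,.022)))
print(u-36,max(0,v-44));print(g[max(0,v-44):v+44:3,u-36:u+36:2])
E
```

```text
[ 0.4645 -0.0614  0.12  ] [ 1.      0.0041 -0.0028]
[(np.float64(260.5597087498343), np.float64(48.66864362716839)), (np.float64(259.7844296541493), np.float64(162.47891525675053))]
224 4
[[ 75 164 169 170 170 169 169 170 170 169 167  83  70  71  71  70  71  71  69  75 160 144 119  90 100 132 124 200 154 165 169 170 171 172 169 168]
 [ 76 165 170 169 170 170 170 171 169 167 168 151 127  71  70  70  69  69  67  66  65  60  56  54  58  63  96 199 150 165 170 171 169 171 169 168]
 [ 75 166 170 168 168 169 168 170 169 166 153 150 130 135  71  54  47  64  56  57  57  58  61  60  60  54  67 144 146 166 170 169 169 168 168 170]
 [ 74 164 168 168 168 168 168 170 163 125  96  84  93 122  89  46  36  61 104 129 127 129 129 128 130  78  42 138 152 166 168 168 169 169 169 172]
 [ 71 118 170 170 170 167 168 170 169 103  70  75  92 121 112 143 102 113 128 129 128 130 129 127 132 121  43 101 120 166 169 170 170 170 170 171]
 [ 70 114 168 168 168 167 168 168 167 118  70  74  92 121 110 170 139 129 129 130 130 129 128 128 133 149  83  76 100 166 168 169 170 170 171 170]
 [ 70 115 169 169 168 168 168 
[... 2798 characters left out ...]
69 154 120 114 113 111 110 106 102 152 183  76  66  65  67  65  66  67  66  67  71  71  69  70  70  70  71  70]
 [168 168 169 167 167 169 168 169 168 168 147  84  83  83  84  71  79 160 221  88  69  71  70  71  70  70  71  71  71  69  69  71  70  71  70  69]
 [169 169 169 169 169 168 166 169 169 166 167 169 169 169 169 128  58  72  82  37  36  68  71  70  71  71  71  70  70  71  71  70  70  71  70  70]
 [168 168 170 171 170 168 168 169 169 168 170 169 169 168 168 143  58  69  74  36  32  70  72  71  70  70  71  69  69  68  68  68  69  69  68  68]
 [163 162 163 162 163 164 162 164 165 164 163 163 162 162 161 137  58  69  74  35  32  66  67  66  64  63  64  66  67  66  68  68  69  69  68  70]]
```

```bash
python3 - <<'E'
from th3 import *
np.set_printoptions(precision=4,suppress=True,linewidth=150)
s=load('wrist');st=ctrl.read_state()
for L in(241.5,242.5):
  for Rr in(275,276):
    print(L,Rr,solve(s,st,np.array([L,77.5,Rr,77.5,L-.4,Rr+1.4]),.0025,-.098))
E
```

```text
241.5 275 (np.float64(0.812118347486504), np.float64(-0.009393245747517815), array([ 0.5792, -0.0598]), array([ 0.1154, -0.0009,  0.0976]), array([-0.0356,  0.3467, -0.1462, -0.3164,  0.0212,  0.1489]))
241.5 276 (np.float64(0.7857299967517855), np.float64(-0.008942464236865802), array([ 0.5792, -0.0602]), array([ 0.1154, -0.0006,  0.0976]), array([-0.02  ,  0.3361, -0.1613, -0.3081,  0.0066,  0.1632]))
242.5 275 (np.float64(0.8406453963809742), np.float64(-0.009058813963728443), array([ 0.5792, -0.0602]), array([ 0.1154, -0.0006,  0.0976]), array([-0.0548,  0.3731, -0.1344, -0.3389,  0.0391,  0.138 ]))
242.5 276 (np.float64(0.8149707225710512), np.float64(-0.008619739281143374), array([ 0.5792, -0.0605]), array([ 0.1154, -0.0002,  0.0976]), array([-0.0397,  0.3629, -0.1499, -0.3311,  0.0248,  0.1527]))
```

Request:
{"op": "move_arm", "data": {
  "jaw": [3,3,3,3,3,3,3,1,1,1],
  "xyz": [
    [-3,0,2],
    [-3,0,3],
    [0,0,3],
    [0,0,2],
    [0,0,1.2],
    [0,0,0.5],
    [0,0,0],
    [0,0,0],
    [0,0,0],
    [0,0,0]
  ],
  "spin": [0,0,0,0,0,0,0,0,0,0]
}}

```text
clock: 37.75
position: [0.4063, -0.0623, 0.0048]
tool_rot: [[1.0, 0.004, 0.001], [0.004, -1.0, -0.001], [0.001, 0.001, -1.0]]
contact_force: [-0.2, -0.8, 2.3]
finger_gap: 0.0135
gripper_force: 30.0
```

Request:
{"op": "move_arm", "data": {
  "jaw": [1,1,1,1,1,1,1,1],
  "xyz": [
    [0,0,0],
    [0,0,0],
    [0,0,-0.5],
    [0,0,-1],
    [0,0,-1.3],
    [0,0,-1],
    [0,0,0],
    [0,0,0]
  ],
  "spin": [0,0,0,0,0,0,0,0]
}}

```text
clock: 38.55
position: [0.4058, -0.0621, 0.0423]
tool_rot: [[1.0, 0.004, 0.001], [0.004, -1.0, -0.0], [0.001, 0.0, -1.0]]
contact_force: [0.9, 0.6, -1.6]
finger_gap: 0.0139
gripper_force: 30.0
```

```bash
python3 - <<'E'
from bd import *
np.set_printoptions(precision=4,suppress=True,linewidth=200)
st=ctrl.read_state();R=st['tool_rot'];p=st['position'];print(p,R[:,0],st['finger_gap'],st['gripper_force'])
s=snap('wrist','z.png');t=snap('top','tz.png');sc=snap('scene','sz.png')
P,b=blue(s);print(b,[ (round(c,3),np.percentile(P[(P[:,1]>c)&(P[:,1]<c+.01),0],1).round(4)) for c in(-.02,0,.02,.04,.06) if ((P[:,1]>c)&(P[:,1]<c+.01)).sum()>5],[ (c,np.percentile(P[(P[:,0]>c)&(P[:,0]<c+.005),1],1).round(4)) for c in(.602,.607,.612,.617,.63) if ((P[:,0]>c)&(P[:,0]<c+.005)).sum()>5])
F=p+np.array([.174,.001,.0205]);print(F,px(sc,F),px(t,F),px(s,F))
g=s['img'].mean(2).astype(int);print(g[0:60:4,200:320:4])
E
```

```text
[ 0.4058 -0.0621  0.0423] [1.     0.0038 0.0005] 0.013855244236891717 29.9995619058609
[ 78 217  32  25 315] [(0, np.float64(0.4257)), (0.02, np.float64(0.4199))] []
[ 0.5798 -0.0611  0.0628] (np.float64(248.75910672322544), np.float64(205.09406614237886)) (np.float64(260.0484462316488), np.float64(194.69442728125333)) (np.float64(258.9695835809543), np.float64(-180.04954091602775))
[[171 170 170 171 172 172 171 172 172 170 172 172 172 157 173 179 101  72  71  72  72  71  72  72  73  71  72  72  72  72]
 [171 172 172 172 172 172 172 172 172 172 171 171 171 157 172 180  94  72  71  72  71  71  71  72  71  70  71  70  71  69]
 [171 171 170 173 173 171 172 171 173 172 173 173 172 155 150 154  82  72 171 172 171 171 171 173 171 172 170 171 170 168]
 [170 172 172 174 172 171 171 172 172 170 172 172 173 159 134 135  79  71 171 174 171 170 172 173 172 172 173 173 171 170]
 [168 171 172 170 174 172 170 172 172 172 173 172 173 159 133 135  79  71 171 170 173 173 173 172 170 170 173 173 171 170]
 [170 172 174 171 171 171 170 172 171 171 170 170 171 158 133 136  77  71 172 169 171 172 171 172 1
[... 431 characters left out ...]
171 171 170 169 163 133 134  72 170 171 172 174 172 170 172 172 171 172 170 170 171]
 [171 170 173 172 171 169 171 171 173 172 172 172 172 162 133 134  72 169 171 171 173 175 173 174 171 172 172 172 173 173]
 [170 169 171 171 171 170 170 171 172 172 172 172 171 161 132 135  74 172 172 172 172 172 172 174 172 173 173 173 173 173]
 [170 170 173 168 170 173 172 171 173 172 172 171 170 161 131 133  73 172 171 171 170 171 172 172 172 171 172 170 171 173]
 [171 172 173 172 170 172 173 170 170 171 172 173 173 170 134 135  74 171 173 173 173 172 171 174 172 173 169 171 173 173]
 [170 172 172 170 171 172 172 172 172 171 173 172 172 171 168 174  75 172 172 173 173 173 173 173 171 171 171 172 172 173]]
```

Request:
{"op": "move_arm", "data": {
  "jaw": [1,1,1,1,1,1,1,1],
  "xyz": [
    [0.5,0.3,0],
    [1,0.3,0],
    [1,0,0],
    [0.7,0,0],
    [0.3,0,0],
    [0,0,0],
    [0,0,0],
    [0,0,0]
  ],
  "spin": [0,0,0,0,0,0,0,0]
}}

```text
clock: 39.5
position: [0.4404, -0.0677, 0.0421]
tool_rot: [[1.0, 0.004, -0.0], [0.004, -1.0, 0.0], [-0.0, -0.0, -1.0]]
contact_force: [0.2, 0.1, -0.4]
finger_gap: 0.0134
gripper_force: 30.0
```

```bash
python3 - <<'E'
from h import *
np.set_printoptions(precision=4,suppress=True,linewidth=200)
st=ctrl.read_state();p=st['position'];print(p,st['tool_rot'][:,0],st['contact_force'],st['gripper_force'])
F=p+np.array([.174,.001,.0177]);print('F',F)
x=np.array([1,.004,0]);yp=np.array([0,np.cos(.81),-np.sin(.81)])
for n,f in(('top','tz.png'),('scene','sz.png')):
    a=cv2.imread('pics/'+f)[:,:,::-1].astype(int);s=snap(n,n+'_fin.png');b=s['img'].astype(int)
    d=abs(a-b).max(2)>40
    print(n,'F',px(s,F),'corners',[tuple(np.round(px(s,F+i*.025*x+j*.021*yp),1)) for i,j in((1,1),(1,-1),(-1,-1),(-1,1))],'lens',px(s,(.615,-.067,.249)))
    u,v=map(int,px(s,F));print(u-16,v-16);print(s['img'][v-16:v+18:1,u-16:u+18:1].mean(2).astype(int)) 
E
```

```text
[ 0.4404 -0.0677  0.0421] [ 1.      0.0039 -0.0004] [ 0.2125  0.0568 -0.3911] 29.999480545520782
F [ 0.6144 -0.0667  0.0598]
top F (np.float64(261.56364771201027), np.float64(184.18644249128397)) corners [(np.float64(257.0), np.float64(177.7)), (np.float64(265.8), np.float64(175.4)), (np.float64(266.3), np.float64(190.8)), (np.float64(257.4), np.float64(192.9))] lens (np.float64(260.32400213427553), np.float64(169.84257308470177))
245 168
[[108 101  81 ... 149 145 143]
 [122 137 127 ... 150 146 144]
 [139 173 173 ... 151 151 152]
 ...
 [216 216 216 ... 141 146 147]
 [214 215 216 ... 135 139 143]
 [214 214 215 ... 137 136 143]]
scene F (np.float64(240.74896547677218), np.float64(201.0929394487921)) corners [(np.float64(232.2), np.float64(204.3)), (np.float64(236.6), np.float64(192.7)), (np.float64(249.4), np.float64(197.8)), (np.float64(244.9), np.float64(209.6))] lens (np.float64(239.7350002460475), np.float64(155.05914737862614))
224 185
[[103 125 128 ... 104 123 128]
 [ 93  85  93 ... 122 104 103]
 [134 102  83 ... 112 130  98]
 ...
 [ 84  80  80 ...  80  80  79]
 [ 96  89  54 ...  81  80  79]
 [102  97  93 ...  78  80  80]]
```

```bash
python3 - <<'E'
from h import *
np.set_printoptions(linewidth=250,threshold=100000)
t=load('top');print(t['img'][164:206,248:276].mean(2).astype(int))
s=load('scene');print('scene rows188-216 cols 226-256');print(s['img'][188:216,226:256].mean(2).astype(int))
E
```

```text
[[113 173 202 197 150  94  68  63  66  70  66  68  68  69  66  68  65  64  65  60  77 130 186 209 210 200 178 158]
 [104 161 194 193 148  93  67  68  69  68  67  68  67  67  66  66  64  66  62  62  74 132 183 206 209 203 178 158]
 [ 78 124 168 181 145  91  70  68  70  68  69  67  67  67  65  65  65  64  62  63  76 128 182 207 210 200 177 163]
 [ 56  85 136 167 144  91  66  65  63  63  62  60  60  60  59  58  61  61  57  58  75 135 183 206 209 198 177 161]
 [ 60  68 124 162 144  87  55  47  44  42  45  44  44  44  40  39  41  42  40  44  78 135 186 208 209 200 176 158]
 [ 94  81 110 149 132  84  45  29  26  28  25  26  27  24  24  26  22  22  22  31  76 141 189 207 209 202 174 158]
 [133  90  94 122 126  88  41  18  20  19  17  17  19  17  16  21  17  17  21  34  72 140 189 206 210 199 174 153]
 [144  93  85 117 142 109  60  34  33  30  24  19  12  13  17  18  27  33  37  53  91 149 188 208 210 199 170 149]
 [144 101  84 123 159 145 110  90  89  78  63  42  31  28  29  37  58  82 105 117 140 172 198 209 210 198 168 146]
 [127 101  91 127 173 182 169 160 154 149 130 101  81  68  80  93
[... 6506 characters left out ...]
 92  99 169 183 183 179 107  71  71 165 157 181 185 182 182 182 183 184 188 113  72]
 [ 85  86  83  64  39  31  23  59  76  97 172 186 177 179 108  74  76  74  74  71 168 183 185 184 184 185 186 183 112  76]
 [ 82  90  88  74  41  19  29  37  77 139 177 180 106  71  74  78  77  80  78  78  74  70 166 181 181 183 184 110  75  78]
 [ 85 103 108  93  54  38  42  80 145 182 181 107  72  76  78  77  79  81  80  79  78  77  75  73  72  71  73  77  79  80]
 [ 81  88  99  82  61  47  69 138 180 186 110  73  76  78  76  78  80  80  79  80  81  79  80  79  80  79  79  80  80  81]
 [ 58  65  82  96 118  95  70  72  73  71  72  76  77  74  76  79  80  79  79  80  80  81  81  81  81  80  81  81  80  80]]
```

Request:
{"op": "move_arm", "data": {
  "jaw": [1,1,1,1,1,1],
  "xyz": [
    [0.2,0.1,0],
    [0,0,0],
    [0,0,0],
    [0,0,0],
    [0,0,0],
    [0,0,0]
  ],
  "spin": [0,0,0,0,0,0]
}}

```text
clock: 40.2
position: [0.4427, -0.0689, 0.0422]
tool_rot: [[1.0, 0.004, -0.0], [0.004, -1.0, -0.0], [-0.0, 0.0, -1.0]]
contact_force: [0.2, -0.2, -1.1]
finger_gap: 0.0137
gripper_force: 30.0
```

```bash
python3 -c "
from bench import ctrl
s=ctrl.read_state();print(s['position'],s['gripper_force'],s['contact_force'],s['qd']);print(ctrl.sign_off())"
```

```text
[ 0.44266987 -0.06885042  0.04216569] 29.99946802854538 [ 0.21812364 -0.18870635 -1.13797829] [ 0.00038163 -0.00082422  0.00104583  0.00057381  0.0013992   0.00057632]
the job is handed in; nothing more can be done
None
```

The job is handed in at 40 s, verdict not shown: the brush lies flat in the drawer and the mirror is held under the lens at port height, its glass about 0.81 rad from level by my estimate (0.785 wanted). On the way the arm hit something, most likely a cup on the drawer unit, at about 112 N measured wrist force (limit 120), which also turned the mirror head; the 40 N limit on arm and gripper-body contact may have been passed.

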